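# Lever open the gauge cover and zero the dial

### The job

Take the pry blade from its slanted holder, put its tip into the notch at the front of the gauge unit's cover and gently lever the cover up, then swing it fully open so that it stays back. Put the pry blade back in its holder, and turn the zero knob under the cover until its pointer is on the long zero mark. Leave the loose fittings where they are.

Things in the scene. Friction and masses are not known exactly. Their poses are not given: they have to be found in the camera images.
- gauge: Heavy grey gauge unit, bolted down, 170 (x) x 200 (y) x 75 mm high; origin at the centre of its underside, z up, +x to its hinge side. Its rim is level with the cover. Under the cover is a recess, x -60 to +70 and y -80 to +80 mm, its floor (the dial face) 40 mm above the bench. Front wall 25 mm thick (x -85 to -60 mm).
- notch (a point): Middle of the pry notch, at rim height (75 mm), on the gauge unit. The cover's front edge is cut back there: an opening 12 mm (unit's x) by 28 mm (unit's y) between the front wall's inner face (6 mm to the -x side of this point) and the cover's edge (6 mm to the +x side). It is open down to the dial face, 35 mm below. Axes as the gauge unit.
- hinge (a point): Middle of the cover's hinge line (along the unit's y), at rim height, 124 mm from the notch point to the unit's +x. Axes as the gauge unit.
- cover (a joint): Angle of the flush aluminium cover plate, 130 x 158 mm, 5 mm thick, hinged along its far (+x) edge on a stiff hinge that stays where it is left: 0 shut, 1.57 upright, 1.7 at its stop. About 4 N up at the notch edge moves it. It stands between side walls with no edge that fingers can get under.
- knob_grip (a point): On the axis of the zero knob, 58 mm above the bench, at the middle of its grip bar (44 mm long, 12 mm wide, top 68 mm and underside 46 mm above the bench). The knob turns about the vertical. This point does not turn with the knob; axes as the gauge unit.
- zero_knob (a joint): Angle of the zero knob from its zero mark, counter-clockwise from above positive: at 0 the grip bar and the white pointer line on it lie along the unit's x, pointer to +x at the long broad zero mark of the white dial. Scale divisions are 10 degrees (0.175 rad). Turns with slight friction, stops at -1.6 and 1.6.
- pry: The pry blade: flat steel blade 18 mm (its y) x 3 mm (its x) x 90 mm long, then a square-shouldered wooden handle 22 (y) x 18 (x) x 80 mm, in one line. Origin at the middle of the blade's tip, z along the tool towards the handle end (170 mm). About 90 g. At the start it stands in the slanted holder, leaning back 35 degrees from vertical towards the holder's -x.
- pry_tip (a point): Middle of the blade's tip edge (z = 0 of the pry blade).
- pry_grip (a point): Middle of the pry blade's handle at 135 mm from the tip, a good place to grip; 35 mm of handle lies beyond it. Axes as the pry blade.
- holder: Slanted steel tool holder fixed to the bench: base plate 130 x 75 x 8 mm, origin at the centre of its underside, and a pocket leaning back 35 degrees from vertical towards the holder's -x.
- pocket (a point): Where the blade's tip rests in the holder's pocket. Pocket axis from here: (-0.574, 0, 0.819) in the holder's axes; its mouth is 90 mm up it, where the tool's shoulder rests on the lower wall. Inside it is 30 mm (y) by 16 mm; the blade rests against the lower wall, so the pocket's middle lies 6.5 mm off the resting blade's centre, on the upper (+x) side. Axes as the holder.
- tray: Small blue tray of fittings fixed to the bench, 130 x 110 x 40 mm, origin under its centre. Only an obstacle; it and the holder may stand on either side.
- coupling: Bystander: plain steel tube coupling standing on end, 42 mm outside diameter, 40 mm high. Origin at the centre of its underside. To be left alone.
- flange: Bystander: flat steel ring, 64 mm diameter, 12 mm high. Origin at the centre of its underside. To be left alone.
- tee: Bystander: steel tee fitting, 30 x 76 mm, 70 mm high. Origin at the centre of its underside. To be left alone.
- cap: Bystander: round steel pipe cap, 44 mm diameter, 30 mm high. Origin at the centre of its underside. To be left alone.
- nipple: Bystander: brass double nipple standing on end, 38 mm diameter, 55 mm high. Origin at the centre of its underside. To be left alone.
There are look-alikes about, which are no part of the job. What is shaped like the pry but red is not meant. What is shaped like the holder but purple is not meant.

How it is judged:
By the outcome, as a careful person would: the job done as asked, in the order asked, and still so for the second after the job is handed in, with the robot touching nothing.
It also fails if it takes over 66 s, if anything falls off the work surface, if the arm or the gripper's body presses on something with over 40 N, if the wrist force passes 120 N, or if a joint passes its speed limit or range.

### The arm

A 6-joint arm with a two-finger parallel gripper is mounted at the origin on the work surface. World frame = base frame: x ahead of the robot, y to its left, z up, the work surface at z = 0. Lengths are in m, angles in rad, forces in N, time in s.
With the tool pointing down it reaches from about 0.3 to 0.875 m from the base axis. Payload 6.4 kg.
Tool frame: the origin (TCP) lies midway between the tips of the shut fingers; the grasp point (between the pads) lies grip_point_offset behind it (grip_point_offset is the distance from the TCP to the grasp point, in m); z points along the fingers, y is the line along which they close (so a half turn about z gives the same grasp; the last joint's range is limited). The gripper opens to 88 mm and grips with 3 to 60 N. Pads are 18 mm wide; open, the fingers measure 123 mm over their backs; the gripper's body (75 mm by 187 mm) begins 45 mm behind the grasp point.
Start: joints at [0.908, 0.181, 1.607, -0, 1.354, -0.206], TCP at [0.254, 0.516, 0.239] pointing down, gripper open.
Joint ranges: [-2.99, 2.99], [-0.89, 2.07], [0.3, 2.58], [-1.14, 4.28], [0, 2.63], [-3.12, 3.12]. Speed limits (rad/s): [2.57, 2.57, 3.01, 3.14, 3.14, 3.14].

### API

Orientations are given as a unit quaternion [w, x, y, z].
In Python, from bench import * gives the robot as it stands. The module is installed in compiled form; this text tells all that it offers.
- The arm moves only by the tool send_rows, never from a script. Its argument "commands" is a list of rows, each an object of numbers: "wx", "wy", "wz": the turn, a rotation vector about the world's x, y, z in rad; "tx", "ty", "tz": the shift along the world's x, y, z in cm; "jaw": the closure, from -1 (fully open) to 1 (shut). In form: [{"wx": .., "wy": .., "wz": .., "tx": .., "ty": .., "tz": .., "jaw": ..}, ...]. A call has 1 to 5 rows; each row shifts and turns the commanded pose from where the row before left it; what a row does not reach is not made up. A row lasts 1/12 s, in which the tool goes at most 41.7 mm and 7.16 degrees, less where a joint would pass 70% of its speed; a pose out of reach is approached as far as the arm can. A call with a gripper value outside its range is refused whole. The fingers move at their own pace and stop on an object; "newtons" is the grip in N (left out, the last holds). Time passes only in rows, so rows that do not move let the fingers close. It gives the time, the measured TCP pose, the force, the opening and the grip force at its end, in the units of the state.
- get_state(): the state, without advancing time (a new reading comes with each control period).
- read_camera(name): name is "scene" or "top" or "wrist"; returns a dict with "color" (400x640x3 uint8, blue, green, red), "fx", "fy", "cx", "cy" (pixels), "rvec" (rotation vector, rad) and "tvec" (3), from world to camera coordinates, as OpenCV has them. Camera axes: x right, y down, z forward; pixel columns grow to the right and rows downward; lengths in m; the calibration is good to about 2 mm. A picture is of the moment at which its call begins. There is no depth.
- close_job(): hands the job in; it is judged then, once.
The state is a dict: "time": time; "joints": joint angles; "qd": joint speeds; "effort": joint torques, N m; "eef_pos": TCP position; "eef_rot": TCP orientation; "force": force on the tool from outside, world axes, zero at the start; "ft_torque": the same for the moment, N m; "width": finger opening in m; "gripper_force": force on a finger pad.
Only numpy, scipy, OpenCV 4.12 (cv2) and the standard library are available. Lean on these libraries where they do the work, as an engineer would, in place of code of your own. Each camera call takes 0.05 s, during which the arm holds its last target. There are 200 camera calls.

## Working session

There is one attempt and no reset: what is moved stays moved. The work goes in short steps, Python scripts to look and compute and a tool call to move; the robot and the scene stay as the last step left them, time stands still between calls to the robot, and variables do not carry over. Pictures are saved under pics/ and viewed, at most 10 in all, crops included, and the job is handed in when it is done.

Besides the shell and the picture viewer there is one more tool, called after "Call:" as name(argument=value, ...), one argument or row to a line, values as JSON. send_rows: Moves the arm, as the interface text tells. Its arguments: {"type":"object","properties":{"commands":{"type":"array"},"newtons":{"type":"number"}},"required":["commands"]}

```bash
mkdir -p pics
python3 - <<'E'
from bench import *
import cv2,json,numpy as np
s=get_state();print({k:np.round(v,3).tolist() for k,v in s.items()})
for n in("scene","top"):
    c=read_camera(n);cv2.imwrite(f"pics/{n}0.png",c["color"])
    print(n,c["fx"],c["fy"],c["cx"],c["cy"],c["rvec"],c["tvec"])
try: print(grip_point_offset)
except Exception as e: print(e)
E
```

```text
{'time': 0.0, 'joints': [0.908, 0.182, 1.608, -0.0, 1.354, -0.206], 'qd': [-0.0, 0.001, 0.002, 0.0, 0.001, 0.002], 'effort': [-0.001, -43.388, -34.184, 0.07, 0.039, -0.0], 'eef_pos': [0.253, 0.516, 0.238], 'eef_rot': [-0.0, 0.226, 0.974, -0.001], 'force': [-0.426, 0.271, 0.306], 'ft_torque': [-0.024, -0.05, -0.048], 'gripper_force': 0.0, 'width': 0.088}
scene 459.5003173552483 459.5003173552483 323.73463498006817 185.97822462806442 [ 2.15817636  0.9237782  -0.38886667] [-0.35122317 -0.20822537  1.46632788]
top 385.40833197559914 385.40833197559914 317.919653583775 200.49245670860552 [ 2.12533002 -2.12478471  0.16928485] [-0.03388302  0.53866167  0.97604586]
0.0187
```

View pics/scene0.png

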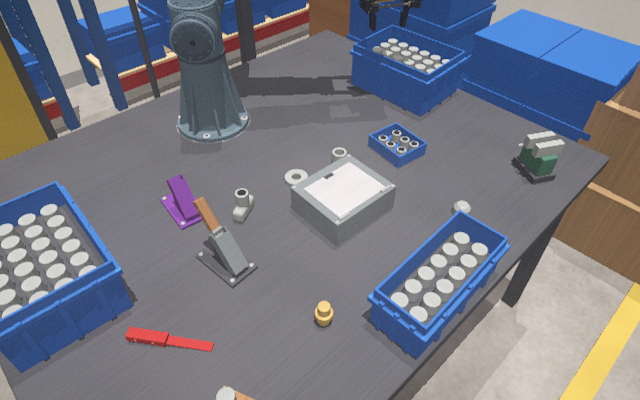

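View pics/top0.png

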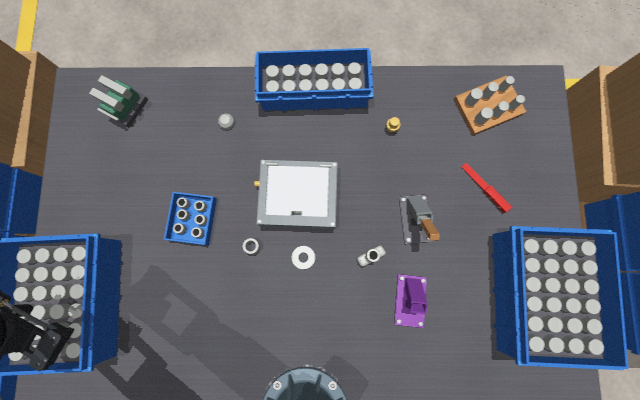

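Scene: the gauge is at top px (297,194) with its notch at (296,212), so its +x points away from the robot. There are three blade-like or holder-like candidates:
- The grey holder with the wooden-handled tool, at top (418,220) and scene (225,240), fits the description.
- The purple holder, at top (411,300), is a look-alike.
- The red blade, at top (487,188), is a look-alike.

I'll confirm in an enlarged crop.

```bash
cat > h.py <<'E'
from bench import *
import cv2,numpy as np
from scipy.spatial.transform import Rotation as R
def ray(c,p):
    M=R.from_rotvec(np.ravel(c["rvec"])).as_matrix();t=np.ravel(c["tvec"])
    d=M.T@np.array([(p[0]-c["cx"])/c["fx"],(p[1]-c["cy"])/c["fy"],1]);return -M.T@t,d/np.linalg.norm(d)
def onz(c,p,z):
    o,d=ray(c,p);return o+d*(z-o[2])/d[2]
def proj(c,X):
    K=np.array([[c["fx"],0,c["cx"]],[0,c["fy"],c["cy"]],[0,0,1]])
    return cv2.projectPoints(np.float64(X).reshape(-1,1,3),np.float64(c["rvec"]),np.float64(c["tvec"]),K,None)[0][:,0]
def tri(rays):
    A=0;b=0
    for o,d in rays:
        P=np.eye(3)-np.outer(d,d);A=A+P;b=b+P@o
    return np.linalg.solve(A,b)
E
python3 - <<'E'
from h import *
t=read_camera("top");s=read_camera("scene")
a=cv2.resize(t["color"][150:250,250:350],None,fx=4,fy=4,interpolation=cv2.INTER_CUBIC)
b=cv2.resize(t["color"][185:265,390:450],None,fx=5,fy=5,interpolation=cv2.INTER_CUBIC)
d=cv2.resize(s["color"][185:295,180:270],None,fx=4,fy=4,interpolation=cv2.INTER_CUBIC)
im=np.zeros((440,1060,3),np.uint8);im[:400,:400]=a;im[:400,400:700]=b;im[:,700:]=d
cv2.imwrite("pics/crop1.png",cv2.resize(im[:, :],None,fx=.75,fy=.75,interpolation=cv2.INTER_AREA))
# wooden handle axes
for n,c,(x0,y0,x1,y1) in(("top",t,(400,200,450,250)),("scene",s,(180,190,235,240))):
    hsv=cv2.cvtColor(c["color"],cv2.COLOR_BGR2HSV);m=cv2.inRange(hsv,(5,90,40),(20,255,255))
    k=np.zeros_like(m);k[y0:y1,x0:x1]=m[y0:y1,x0:x1]
    cn=max(cv2.findContours(k,0,1)[0],key=cv2.contourArea);print(n,cv2.contourArea(cn),cv2.minAreaRect(cn),cv2.boxPoints(cv2.minAreaRect(cn)).round(1).tolist())
# gauge outline + white cover in top
g=t["color"];hsv=cv2.cvtColor(g,cv2.COLOR_BGR2HSV)
m=cv2.inRange(hsv,(0,0,100),(180,60,255));k=np.zeros_like(m);k[150:240,245:350]=m[150:240,245:350]
cn=max(cv2.findContours(k,0,1)[0],key=cv2.contourArea);print(cv2.minAreaRect(cn))
for p in cv2.boxPoints(cv2.minAreaRect(cn)):print(p,onz(t,p,.075).round(4))
m=cv2.inRange(hsv,(0,0,205),(180,60,255));k[:]=0;k[150:240,245:350]=m[150:240,245:350]
cn=max(cv2.findContours(k,0,1)[0],key=cv2.contourArea);print(cv2.minAreaRect(cn))
for p in cv2.boxPoints(cv2.minAreaRect(cn)):print(p,onz(t,p,.075).round(4))
E
```

```text
top 210.5 ((429.9999694824219, 229.49998474121094), (24.56707000732422, 11.006046295166016), 58.392494201660156) [[418.8999938964844, 221.89999389648438], [428.20001220703125, 216.1999969482422], [441.1000061035156, 237.10000610351562], [431.79998779296875, 242.8000030517578]]
scene 346.5 ((205.87823486328125, 213.36270141601562), (34.47917175292969, 11.373086929321289), 59.74356460571289) [[192.3000030517578, 201.3000030517578], [202.10000610351562, 195.60000610351562], [219.5, 225.39999389648438], [209.6999969482422, 231.10000610351562]]
((297.0, 194.5), (89.0, 104.0), 90.0)
[245. 150.] [0.6694 0.1589 0.075 ]
[349. 150.] [ 0.6686 -0.1158  0.075 ]
[349. 239.] [ 0.4347 -0.1129  0.075 ]
[245. 239.] [0.4346 0.1509 0.075 ]
((297.0821838378906, 190.69935607910156), (61.46080780029297, 49.504146575927734), 2.0454084873199463)
[265.4879  214.33884] [0.4977 0.1004 0.075 ]
[267.25482 164.86624] [0.6287 0.099  0.075 ]
[328.67645 167.05988] [ 0.6224 -0.0622  0.075 ]
[326.90955 216.53247] [ 0.492  -0.0572  0.075 ]
```

View pics/crop1.png

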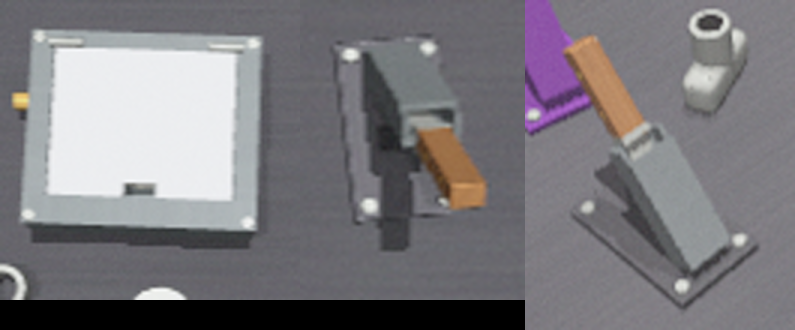

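The crop shows the cover flush, with the notch (dark slot) at about top (296.3,212.7). The grey holder holds the wooden-handled tool, and its four base screws are visible. The handle leans towards the robot. This is the right pair; purple and red are the look-alikes. Next I'll work out the poses.

Run:
```python
from h import *
t=read_camera("top");s=read_camera("scene")
# screws of holder, refine by weighted centroid of bright pixels
def cen(c,p,r=3):
    g=cv2.cvtColor(c["color"],6).astype(float);x,y=map(round,p);w=g[y-r:y+r+1,x-r:x+r+1];w=np.clip(w-np.median(w)-15,0,None)
    Y,X=np.mgrid[y-r:y+r+1,x-r:x+r+1];return (X*w).sum()/w.sum(),(Y*w).sum()/w.sum()
T=[cen(t,p) for p in((403.3,199.4),(424.1,197.5),(408.4,239.7))]
B=[onz(t,p,.010) for p in T];print("top screws",np.round(B,4).tolist())
# scene crop: px=180+(u-525)/3, 185+v/3
S=[cen(s,(180+(u-525)/3,185+v/3)) for u,v in((588,207),(682,285),(740,240))]
print("scene screws",[onz(s,p,.010).round(4).tolist() for p in S])
# gauge screws
G=[onz(t,cen(t,(250+u/3,150+v/3)),.075) for u,v in((39,36),(254,42),(27,214),(248,222))]
print("gauge scr",np.round(G,4).tolist(),np.mean(G,0).round(4))
g=cv2.cvtColor(t["color"],6).astype(float)[208:218,288:305];w=np.clip(150-g,0,None);Y,X=np.mgrid[208:218,288:305]
w[ :, :]*=1;print(g.astype(int))
# handle via two views: end-corner midpoints and shoulder
Tt=[(436.5,240),(423.5,219.1)];Ss=[(197.2,198.4),(214.6,228.2)]
for a,b in zip(Tt,Ss):print("handle",tri([ray(t,a),ray(s,b)]).round(4))
c=read_camera("scene")
```

```text
top screws [[0.5488, -0.2668, 0.01], [0.5535, -0.3231, 0.01], [0.4385, -0.2765, 0.01]]
scene screws [[0.4403, -0.3314, 0.01], [0.5497, -0.3219, 0.01], [0.545, -0.2659, 0.01]]
gauge scr [[0.6371, 0.1105, 0.075], [0.6305, -0.0758, 0.075], [0.4806, 0.1166, 0.075], [0.4737, -0.0704, 0.075]] [0.5555 0.0202 0.075 ]
[[237 238 237 239 238 237 237 237 237 237 237 237 238 237 238 237 237]
 [239 238 237 238 238 237 237 237 237 237 237 237 238 237 237 237 237]
 [238 237 237 238 237 237 236 237 236 238 238 237 237 237 237 237 237]
 [237 238 225 174 117 125 126 148 163 164 163 161 161 179 222 237 237]
 [238 237 223 166  79  89 113 131 149 150 138 136 136 169 221 238 236]
 [237 237 222 166  80  76  98 104 103 105 104 104 105 161 219 237 238]
 [238 236 211 139  82  81  98 107 105 108 105 100 105 160 220 238 238]
 [210 209 186 160 161 160 169 177 176 173 173 175 174 197 227 237 237]
 [173 173 175 175 176 175 176 178 174 175 175 177 175 176 175 176 175]
 [175 175 178 178 173 176 177 178 176 173 175 177 175 175 176 175 175]]
handle [ 0.4279 -0.3054  0.1611]
handle [ 0.4799 -0.2986  0.1038]
```

Estimates from this round:
- **Gauge:** centre (0.5555, 0.020), yaw -2.06°, notch (0.5015, 0.022, 0.075).
- **Holder:** centre (0.495, -0.299), yaw 5°.

I'll grip the handle end-on, with the fingers along the tool axis and closing on its 18 mm faces. First I move to the pre-grasp pose.

Call:
send_rows(
  commands=[
    {"tx": 1.3, "ty": -3.9, "tz": 0, "wx": 0, "wy": 0, "wz": -0.103, "jaw": -1},
    {"tx": 1.3, "ty": -3.9, "tz": 0, "wx": 0, "wy": 0, "wz": -0.103, "jaw": -1},
    {"tx": 1.3, "ty": -3.9, "tz": 0, "wx": 0, "wy": 0, "wz": -0.103, "jaw": -1},
    {"tx": 1.3, "ty": -3.9, "tz": 0, "wx": 0, "wy": 0, "wz": -0.103, "jaw": -1},
    {"tx": 1.3, "ty": -3.9, "tz": 0, "wx": 0, "wy": 0, "wz": -0.103, "jaw": -1},
  ],
)

```text
time: 0.77
eef_pos: [0.3186, 0.3195, 0.2387]
eef_rot: [0.0, 0.469, 0.883, 0.0]
force: [0.8, -0.3, -0.3]
width: 0.0881
gripper_force: 0.0
```

Call:
send_rows(
  commands=[
    {"tx": 1.3, "ty": -3.9, "tz": 0, "wx": 0, "wy": 0, "wz": -0.103, "jaw": -1},
    {"tx": 1.3, "ty": -3.9, "tz": 0, "wx": 0, "wy": 0, "wz": -0.103, "jaw": -1},
    {"tx": 1.3, "ty": -3.9, "tz": 0, "wx": 0, "wy": 0, "wz": -0.103, "jaw": -1},
    {"tx": 1.3, "ty": -3.9, "tz": 0, "wx": 0, "wy": 0, "wz": -0.103, "jaw": -1},
    {"tx": 1.3, "ty": -3.9, "tz": 0, "wx": 0, "wy": 0, "wz": -0.103, "jaw": -1},
  ],
)

```text
time: 1.18
eef_pos: [0.3838, 0.1242, 0.2391]
eef_rot: [0.0, 0.679, 0.735, 0.0]
force: [2.1, -0.2, 0.1]
width: 0.0884
gripper_force: 0.0
```

Call:
send_rows(
  commands=[
    {"tx": 1.0, "ty": -4, "tz": 0, "wx": 0, "wy": 0, "wz": 0, "jaw": -1},
    {"tx": 0.8, "ty": -4, "tz": 0, "wx": 0, "wy": 0, "wz": 0, "jaw": -1},
    {"tx": 0.8, "ty": -4, "tz": 0, "wx": 0, "wy": 0, "wz": 0, "jaw": -1},
    {"tx": 0.6, "ty": -4, "tz": 0, "wx": 0, "wy": 0, "wz": 0, "jaw": -1},
    {"tx": 0, "ty": -4, "tz": 0, "wx": 0.009, "wy": -0.1, "wz": 0, "jaw": -1},
  ],
)

```text
time: 1.6
eef_pos: [0.4174, -0.0767, 0.2386]
eef_rot: [0.034, 0.676, 0.735, 0.037]
force: [1.2, -0.9, 1.5]
width: 0.0884
gripper_force: 0.0
```

Call:
send_rows(
  commands=[
    {"tx": 0, "ty": -4, "tz": 0, "wx": 0.009, "wy": -0.102, "wz": 0, "jaw": -1},
    {"tx": 0, "ty": -4, "tz": 0, "wx": 0.009, "wy": -0.102, "wz": 0, "jaw": -1},
    {"tx": 0, "ty": -4, "tz": 0, "wx": 0.009, "wy": -0.102, "wz": 0, "jaw": -1},
    {"tx": 0, "ty": -4, "tz": 0, "wx": 0.009, "wy": -0.102, "wz": 0, "jaw": -1},
    {"tx": 0, "ty": -4, "tz": 0, "wx": 0.009, "wy": -0.101, "wz": 0, "jaw": -1},
  ],
)

```text
time: 2.02
eef_pos: [0.4156, -0.2695, 0.2401]
eef_rot: [0.2, 0.646, 0.704, 0.218]
force: [2.1, 0.7, -0.2]
width: 0.0881
gripper_force: 0.0
```

Call:
send_rows(
  commands=[
    {"tx": 0, "ty": -3.0, "tz": -2, "wx": 0, "wy": 0, "wz": 0, "jaw": -1},
    {"tx": 0, "ty": 0, "tz": -3, "wx": 0, "wy": 0, "wz": 0, "jaw": -1},
    {"tx": 0, "ty": 0, "tz": 0, "wx": 0, "wy": 0, "wz": 0, "jaw": -1},
  ],
)

```text
time: 2.27
eef_pos: [0.4135, -0.2967, 0.1837]
eef_rot: [0.193, 0.649, 0.703, 0.218]
force: [-1.0, 1.8, -1.3]
width: 0.0881
gripper_force: 0.0
```

Run:
```python
from h import *
s=get_state();print(s["eef_pos"],R.from_quat(np.roll(s["eef_rot"],-1)).as_matrix().round(3).tolist(),np.round(s["joints"],2))
c=read_camera("wrist");cv2.imwrite("pics/w1.png",c["color"])
print(ray(c,(320,200)))
d=np.array([-.5717,-.05,.8192]);tip=np.array([.527,-.296,.024])
print(proj(c,[tip+d*k for k in(.09,.135,.17)]).round(1).tolist())
```

```text
[ 0.41352231 -0.29672607  0.1836521 ] [[-0.082, 0.828, 0.555], [0.997, 0.062, 0.056], [0.012, 0.557, -0.83]] [-1.22 -0.1   2.14  0.67  1.05 -1.62]
(array([ 0.32653372, -0.23413413,  0.30610682]), array([ 0.56791945, -0.22462624, -0.79183998]))
[[319.0, 208.9], [318.4, 229.2], [317.8, 251.4]]
```

View pics/w1.png

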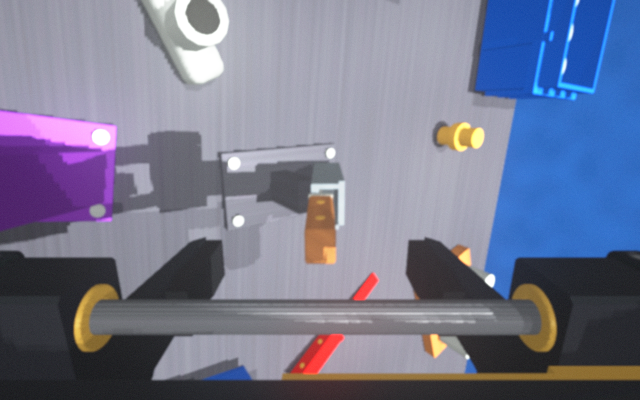

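The wrist view shows the brown handle pointing at the camera, with its end face around px (320,246), the pocket mouth at (328,195), purple holder at left and red blade below. I'll measure its edges numerically.

Run:
```python
from h import *
c=read_camera("wrist");im=c["color"]
print(c["fx"])
print([im[y,316].tolist() for y in range(190,270,4)])
hsv=cv2.cvtColor(im,cv2.COLOR_BGR2HSV);m=cv2.inRange(hsv,(5,100,60),(18,255,255));m[:185]=0;m[270:]=0;m[:,:295]=0;m[:,345:]=0
for y in range(192,268,4):
    x=np.where(m[y])[0];print(y,(x.min(),x.max()) if len(x) else None,im[y,320].tolist())
d=np.array([-.5717,-.05,.8192]);tip=np.array([.527,-.296,.024]);px=np.array([.816,.0714,.5736]);py=np.cross(d,px)
for k in(.09,.17):
  print(k,proj(c,[tip+d*k+px*.009*a+py*.011*b for a,b in((1,1),(1,-1),(-1,-1),(-1,1))]).round(1).tolist())
```

```text
333.01322966046797
[[225, 221, 207], [167, 165, 159], [79, 108, 154], [75, 138, 177], [75, 112, 158], [71, 104, 148], [71, 102, 148], [74, 135, 175], [69, 104, 151], [72, 100, 145], [74, 109, 158], [79, 123, 183], [78, 120, 178], [77, 118, 175], [76, 117, 174], [80, 117, 176], [78, 118, 178], [82, 121, 182], [103, 176, 244], [178, 167, 171]]
192 None [151, 149, 144]
196 None [157, 165, 173]
200 (np.int64(307), np.int64(328)) [72, 104, 151]
204 (np.int64(306), np.int64(329)) [82, 143, 193]
208 (np.int64(305), np.int64(329)) [72, 101, 143]
212 (np.int64(305), np.int64(330)) [66, 94, 138]
216 (np.int64(305), np.int64(330)) [70, 99, 143]
220 (np.int64(304), np.int64(329)) [76, 125, 167]
224 (np.int64(304), np.int64(329)) [69, 96, 139]
228 (np.int64(303), np.int64(329)) [70, 96, 142]
232 (np.int64(302), np.int64(330)) [75, 114, 170]
236 (np.int64(302), np.int64(330)) [78, 121, 184]
240 (np.int64(302), np.int64(330)) [78, 119, 178]
244 (np.int64(302), np.int64(330)) [76, 118, 174]
248 (np.int64(302), np.int64(331)) [78, 117, 174]
252 (np.int64(302), np.int64(331)) [78, 119, 176]
256 (np.int64(302), np.int64(331)) [79, 119, 179]
260 (np.int64(303), np.int64(331)) [85, 134, 200]
264 (np.int64(314), np.int64(329)) [112, 142, 197]
0.09 [[327.4, 196.1], [327.3, 222.4], [305.0, 222.5], [304.6, 196.2]]
0.17 [[329.8, 233.6], [329.7, 269.4], [298.5, 269.4], [297.6, 233.7]]
```

Run:
```python
from h import *
w=read_camera("wrist");t=read_camera("top");s=read_camera("scene")
# shoulder visible in wrist at row ~198 on -y.. ; end face centre
rw=ray(w,(316.5,246.5));rt=ray(t,(434.5,235.7));rs=ray(s,(199,200))
print("ws",tri([rw,rs]).round(4),"wt",tri([rw,rt]).round(4),"st",tri([rs,rt]).round(4),"all",tri([rw,rs,rt]).round(4))
for n,c,b in(("top",t,(410,210,450,250)),("scene",s,(185,190,225,235))):
    x0,y0,x1,y1=b;h=cv2.cvtColor(c["color"],cv2.COLOR_BGR2HSV)[y0:y1,x0:x1];m=cv2.inRange(h,(5,90,40),(20,255,255))
    print(n);[print(y0+i,[int(v) if q else 0 for v,q in zip(h[i,:,2],m[i])][::1]) for i in range(0,y1-y0,2)] if n=="scene" else None
q=get_state()["eef_pos"];print(q)
```

```text
ws [ 0.4361 -0.3034  0.1606] wt [ 0.4362 -0.3044  0.16  ] st [ 0.4365 -0.3035  0.1611] all [ 0.4361 -0.3037  0.1607]
top
scene
190 [0, 0, 0, 0, 0, 0, 0, 0, 0, 0, 0, 0, 0, 0, 0, 0, 0, 0, 0, 0, 0, 0, 0, 0, 0, 0, 0, 0, 0, 0, 0, 0, 0, 0, 0, 0, 0, 0, 0, 0]
192 [0, 0, 0, 0, 0, 0, 0, 0, 0, 0, 0, 0, 0, 0, 0, 0, 0, 0, 0, 0, 0, 0, 0, 0, 0, 0, 0, 0, 0, 0, 0, 0, 0, 0, 0, 0, 0, 0, 0, 0]
194 [0, 0, 0, 0, 0, 0, 0, 0, 0, 0, 0, 0, 0, 0, 0, 0, 0, 0, 0, 0, 0, 0, 0, 0, 0, 0, 0, 0, 0, 0, 0, 0, 0, 0, 0, 0, 0, 0, 0, 0]
196 [0, 0, 0, 0, 0, 0, 0, 0, 0, 0, 0, 0, 0, 0, 0, 0, 0, 0, 0, 0, 0, 0, 0, 0, 0, 0, 0, 0, 0, 0, 0, 0, 0, 0, 0, 0, 0, 0, 0, 0]
198 [0, 0, 0, 0, 0, 0, 0, 0, 0, 0, 0, 0, 0, 0, 143, 124, 116, 110, 127, 0, 0, 0, 0, 0, 0, 0, 0, 0, 0, 0, 0, 0, 0, 0, 0, 0, 0, 0, 0, 0]
200 [0, 0, 0, 0, 0, 0, 0, 0, 0, 0, 0, 147, 174, 184, 178, 159, 127, 117, 114, 110, 0, 0, 0, 0, 0, 0, 0, 0, 0, 0, 0, 0, 0, 0, 0, 0, 0, 0, 0, 0]
202 [0, 0, 0, 0, 0, 0, 0, 0, 102, 108, 171, 180, 173, 169, 166, 172, 178, 135, 115, 110, 113, 0, 0, 0, 0, 0, 0, 0, 0, 0, 0, 0, 0, 0, 0, 0, 0, 0, 0, 0]
204 [0, 0, 0, 0, 0, 0, 0, 0, 0, 104, 114, 15
[... 1631 characters left out ...]
6 [0, 0, 0, 0, 0, 0, 0, 0, 0, 0, 0, 0, 0, 0, 0, 0, 0, 0, 0, 0, 0, 0, 116, 115, 161, 184, 184, 185, 189, 184, 186, 190, 183, 0, 0, 0, 0, 0, 0, 0]
228 [0, 0, 0, 0, 0, 0, 0, 0, 0, 0, 0, 0, 0, 0, 0, 0, 0, 0, 0, 0, 0, 0, 0, 112, 119, 151, 183, 182, 187, 190, 189, 0, 0, 0, 0, 0, 0, 0, 0, 0]
230 [0, 0, 0, 0, 0, 0, 0, 0, 0, 0, 0, 0, 0, 0, 0, 0, 0, 0, 0, 0, 0, 0, 0, 0, 0, 0, 148, 0, 0, 0, 0, 0, 0, 0, 0, 0, 0, 0, 0, 0]
232 [0, 0, 0, 0, 0, 0, 0, 0, 0, 0, 0, 0, 0, 0, 0, 0, 0, 0, 0, 0, 0, 0, 0, 0, 0, 0, 0, 0, 0, 0, 0, 0, 0, 0, 0, 0, 0, 0, 0, 0]
234 [0, 0, 0, 0, 0, 0, 0, 0, 0, 0, 0, 0, 0, 0, 0, 0, 0, 0, 0, 0, 0, 0, 0, 0, 0, 0, 0, 0, 0, 0, 0, 0, 0, 0, 0, 0, 0, 0, 0, 0]
[ 0.41679695 -0.29681945  0.1901476 ]
```

The end face is at (0.436, -0.304, 0.1605), and all the views agree. I'll align, advance along the axis and grip.

Call:
send_rows(
  commands=[
    {"tx": 0.4, "ty": -0.8, "tz": -0.8, "wx": 0, "wy": -0.02, "wz": 0, "jaw": -1},
    {"tx": 0, "ty": 0, "tz": 0, "wx": 0, "wy": 0, "wz": 0, "jaw": -1},
  ],
)

```text
time: 2.68
eef_pos: [0.4208, -0.3052, 0.1814]
eef_rot: [0.204, 0.644, 0.703, 0.224]
force: [0.5, 0.4, -0.1]
width: 0.0882
gripper_force: 0.0
```

Call:
send_rows(
  commands=[
    {"tx": 1.5, "ty": 0.1, "tz": -2.2, "wx": 0, "wy": 0, "wz": 0, "jaw": -1},
    {"tx": 1.5, "ty": 0.1, "tz": -2.2, "wx": 0, "wy": 0, "wz": 0, "jaw": -1},
    {"tx": 1.5, "ty": 0.1, "tz": -2.2, "wx": 0, "wy": 0, "wz": 0, "jaw": -1},
    {"tx": 0, "ty": 0, "tz": 0, "wx": 0, "wy": 0, "wz": 0, "jaw": -1},
  ],
)

```text
time: 3.02
eef_pos: [0.4657, -0.2991, 0.1118]
eef_rot: [0.201, 0.644, 0.703, 0.225]
force: [-0.4, 0.6, -0.3]
width: 0.0883
gripper_force: 0.0
```

Run:
```python
from h import *
s=get_state();print(s["eef_pos"],s["force"],R.from_quat(np.roll(s["eef_rot"],-1)).as_matrix().round(3).tolist(),np.round(s["joints"],2))
```

```text
[ 0.46568539 -0.29911842  0.1118483 ] [-0.40507448  0.55932659 -0.28634107] [[-0.089, 0.815, 0.572], [0.996, 0.069, 0.057], [0.008, 0.575, -0.818]] [-1.11  0.13  2.1   0.8   0.85 -1.72]
```

Call:
send_rows(
  commands=[
    {"tx": 0, "ty": 0, "tz": 0.2, "wx": 0, "wy": 0, "wz": 0, "jaw": -1},
    {"tx": 0, "ty": 0, "tz": 0, "wx": 0, "wy": 0, "wz": 0, "jaw": 1},
    {"tx": 0, "ty": 0, "tz": 0, "wx": 0, "wy": 0, "wz": 0, "jaw": 1},
    {"tx": 0, "ty": 0, "tz": 0, "wx": 0, "wy": 0, "wz": 0, "jaw": 1},
    {"tx": 0, "ty": 0, "tz": 0, "wx": 0, "wy": 0, "wz": 0, "jaw": 1},
  ],
  newtons=45,
)

```text
time: 3.43
eef_pos: [0.4649, -0.3029, 0.1178]
eef_rot: [0.204, 0.644, 0.702, 0.223]
force: [0.2, 0.7, 0.3]
width: 0.0636
gripper_force: 0.0
```

Call:
send_rows(
  commands=[
    {"tx": 0, "ty": 0, "tz": 0, "wx": 0, "wy": 0, "wz": 0, "jaw": 1},
    {"tx": 0, "ty": 0, "tz": 0, "wx": 0, "wy": 0, "wz": 0, "jaw": 1},
    {"tx": 0, "ty": 0, "tz": 0, "wx": 0, "wy": 0, "wz": 0, "jaw": 1},
    {"tx": 0, "ty": 0, "tz": 0, "wx": 0, "wy": 0, "wz": 0, "jaw": 1},
  ],
)

```text
time: 3.77
eef_pos: [0.4648, -0.3021, 0.1165]
eef_rot: [0.203, 0.645, 0.702, 0.224]
force: [-0.4, 0.5, 0.4]
width: 0.0366
gripper_force: 0.0
```

Call:
send_rows(
  commands=[
    {"tx": 0, "ty": 0, "tz": 0, "wx": 0, "wy": 0, "wz": 0, "jaw": 1},
    {"tx": 0, "ty": 0, "tz": 0, "wx": 0, "wy": 0, "wz": 0, "jaw": 1},
    {"tx": 0, "ty": 0, "tz": 0, "wx": 0, "wy": 0, "wz": 0, "jaw": 1},
    {"tx": 0, "ty": 0, "tz": 0, "wx": 0, "wy": 0, "wz": 0, "jaw": 1},
    {"tx": 0, "ty": 0, "tz": 0, "wx": 0, "wy": 0, "wz": 0, "jaw": 1},
  ],
)

```text
time: 4.18
eef_pos: [0.4649, -0.302, 0.1163]
eef_rot: [0.203, 0.645, 0.702, 0.224]
force: [-0.6, -0.6, -0.7]
width: 0.0175
gripper_force: 45.0
```

Run:
```python
from h import *
s=get_state();print(s["eef_pos"],s["force"],s["ft_torque"],s["width"],s["gripper_force"],R.from_quat(np.roll(s["eef_rot"],-1)).as_matrix().round(3).tolist(),np.round(s["joints"],2))
```

```text
[ 0.46487439 -0.30199366  0.11630474] [-0.56575618 -0.5678568  -0.65976757] [-0.07451557  0.43974527 -0.00300645] 0.01748583672583097 44.99987103044987 [[-0.086, 0.814, 0.574], [0.996, 0.069, 0.052], [0.003, 0.576, -0.817]] [-1.12  0.12  2.1   0.79  0.86 -1.72]
```

Gripped (width 17.5 mm at 45 N). Withdrawing along the axis, then lifting.

Call:
send_rows(
  commands=[
    {"tx": -1.2, "ty": -0.1, "tz": 1.7, "wx": 0, "wy": 0, "wz": 0, "jaw": 1},
    {"tx": -1.7, "ty": -0.2, "tz": 2.5, "wx": 0, "wy": 0, "wz": 0, "jaw": 1},
    {"tx": -1.7, "ty": -0.1, "tz": 2.5, "wx": 0, "wy": 0, "wz": 0, "jaw": 1},
    {"tx": -1.2, "ty": -0.1, "tz": 1.7, "wx": 0, "wy": 0, "wz": 0, "jaw": 1},
    {"tx": 0, "ty": 0, "tz": 0, "wx": 0, "wy": 0, "wz": 0, "jaw": 1},
  ],
)

```text
time: 4.6
eef_pos: [0.4065, -0.3093, 0.2039]
eef_rot: [0.206, 0.644, 0.702, 0.222]
force: [0.5, -0.5, -1.0]
width: 0.0177
gripper_force: 45.0
```

Run:
```python
from h import *
s=get_state();print(s["eef_pos"],s["force"],s["width"],R.from_quat(np.roll(s["eef_rot"],-1)).as_matrix().round(3).tolist(),np.round(s["joints"],2))
```

```text
[ 0.40647857 -0.30926123  0.20386223] [ 0.49386311 -0.4971316  -1.01778003] 0.017716188428214128 [[-0.085, 0.813, 0.576], [0.996, 0.071, 0.047], [-0.003, 0.578, -0.816]] [-1.26 -0.13  2.12  0.68  1.1  -1.65]
```

Call:
send_rows(
  commands=[
    {"tx": 0, "ty": 0, "tz": 4, "wx": 0, "wy": 0, "wz": 0, "jaw": 1},
    {"tx": 0, "ty": 2.7, "tz": 2.6, "wx": 0, "wy": 0, "wz": 0, "jaw": 1},
    {"tx": 0, "ty": 3.7, "tz": 0, "wx": 0, "wy": 0, "wz": -0.04, "jaw": 1},
    {"tx": 0, "ty": 3.7, "tz": 0, "wx": 0, "wy": 0, "wz": -0.04, "jaw": 1},
    {"tx": 0, "ty": 3.7, "tz": 0, "wx": 0, "wy": 0, "wz": -0.04, "jaw": 1},
  ],
)

```text
time: 5.02
eef_pos: [0.4067, -0.168, 0.2656]
eef_rot: [0.216, 0.687, 0.661, 0.211]
force: [0.6, 1.7, -0.8]
width: 0.0178
gripper_force: 45.0
```

Call:
send_rows(
  commands=[
    {"tx": 0, "ty": 3.7, "tz": 0, "wx": 0, "wy": 0, "wz": 0, "jaw": 1},
    {"tx": 0, "ty": 3.7, "tz": 0, "wx": 0, "wy": 0, "wz": 0, "jaw": 1},
    {"tx": 0, "ty": 3.7, "tz": 0, "wx": 0, "wy": 0, "wz": 0, "jaw": 1},
    {"tx": 0, "ty": 3.7, "tz": 0, "wx": 0, "wy": 0, "wz": 0, "jaw": 1},
    {"tx": 0, "ty": 3.7, "tz": 0, "wx": 0, "wy": 0, "wz": 0, "jaw": 1},
  ],
)

```text
time: 5.43
eef_pos: [0.4066, 0.0147, 0.2659]
eef_rot: [0.217, 0.686, 0.662, 0.212]
force: [0.4, -0.6, -2.1]
width: 0.0178
gripper_force: 45.0
```

Run:
```python
from h import *
s=get_state();print(s["eef_pos"],s["force"],s["width"],R.from_quat(np.roll(s["eef_rot"],-1)).as_matrix().round(3).tolist(),np.round(s["joints"],2))
```

```text
[0.40656747 0.01473319 0.26594121] [ 0.42436303 -0.58143366 -2.07744174] 0.01784220823855176 [[0.034, 0.816, 0.577], [0.999, -0.03, -0.017], [0.004, 0.577, -0.816]] [-0.46 -0.81  2.4   0.29  1.   -0.51]
```

```bash
cat > kin.py <<'E'
from h import *
from scipy.optimize import least_squares
Q=np.array([[.908,.182,1.608,0,1.354,-.206],[-1.12,.12,2.1,.79,.86,-1.72],[-1.26,-.13,2.12,.68,1.1,-1.65]])
P=np.array([[.253,.516,.238],[.4649,-.302,.1163],[.4065,-.3093,.2039]])
Rx=lambda a,ax:R.from_euler(ax,a)
def fk(q,p):
    h,r0,L1,L2,a3,L3=p
    A=Rx(q[0],'z');x=A.apply([r0,0,h]);A=A*Rx(q[1],'y');x=x+A.apply([0,0,L1]);A=A*Rx(q[2],'y');x=x+A.apply([a3,0,L2])
    A=A*Rx(q[3],'z')*Rx(q[4],'y')*Rx(q[5],'z');return x+A.apply([0,0,L3]),A
E
python3 - <<'E'
from kin import *
s=get_state();Q=np.vstack([Q,s["joints"]]);P=np.vstack([P,s["eef_pos"]])
f=lambda p:np.ravel([fk(q,p)[0]-x for q,x in zip(Q,P)])
r=least_squares(f,[.3,0,.4,.4,0,.3]);print(r.x.round(4),r.fun.round(4).tolist())
print(fk(Q[-1],r.x)[1].as_matrix().round(3).tolist())
np.save("p.npy",r.x)
E
```

```text
[ 0.4393 -0.1123  0.583   0.6142  0.1135  0.5444] [0.0958, -0.0692, -0.0141, 0.0104, -0.0073, -0.006, 0.006, 0.0227, 0.0146, -0.0235, -0.0577, 0.0055]
[[-0.816, 0.034, 0.577], [0.03, 0.999, -0.017], [-0.577, 0.004, -0.816]]
```

```bash
cat >> kin.py <<'E'
def fk(q,p):
    h,r0,L1,L2,a3,L3,dy,w=p
    A=Rx(q[0],'z');x=A.apply([r0,dy,h]);A=A*Rx(q[1],'y');x=x+A.apply([0,0,L1]);A=A*Rx(q[2],'y');x=x+A.apply([a3,0,L2])
    A=A*Rx(q[3],'z');A=A*Rx(q[4],'y');x=x+A.apply([w,0,0]);A=A*Rx(q[5],'z');return x+A.apply([0,0,L3]),A
Q=np.vstack([Q,[-1.22,-.1,2.14,.67,1.05,-1.62]]);P=np.vstack([P,[.4135,-.2967,.1837]])
Q[1]=[-1.12,.12,2.1,.79,.86,-1.72]
E
python3 - <<'E'
from kin import *
s=get_state();Q=np.vstack([Q,s["joints"]]);P=np.vstack([P,s["eef_pos"]])
f=lambda p:np.ravel([fk(q,p)[0]-x for q,x in zip(Q,P)])
best=min((least_squares(f,[.3,0,a,b,0,c,0,0]) for a in(.3,.45) for b in(.3,.45) for c in(.2,.35)),key=lambda r:r.cost)
print(best.x.round(4),best.fun.round(3).tolist());np.save("p.npy",best.x)
E
```

```text
[ 3.113e-01  3.300e-03  4.385e-01  5.103e-01  8.330e-02  3.127e-01
  1.180e-01 -4.000e-04] [-0.0, -0.0, -0.0, -0.001, 0.0, -0.001, 0.001, -0.001, 0.003, -0.0, 0.001, -0.001, 0.0, 0.0, -0.0]
```

```bash
cat >> kin.py <<'E'
LO=np.array([-2.99,-.89,.3,-1.14,0,-3.12]);HI=np.array([2.99,2.07,2.58,4.28,2.63,3.12])
def ik(x,Rt,seed):
    p=np.load("p.npy")
    def f(q):
        a,A=fk(q,p);return np.r_[(a-x)*10,(Rt.inv()*(A*Rx(np.pi/2,'z'))).as_rotvec()*2]
    r=least_squares(f,np.clip(seed,LO+.01,HI-.01),bounds=(LO,HI));return r.x,np.linalg.norm(f(r.x))
def pose(th,yaw):  # tool R for tilt th, closing in the vertical plane
    c,s=np.cos(yaw),np.sin(yaw);e=np.array([c,s,0]);z=np.array([np.sin(th)*c,np.sin(th)*s,-np.cos(th)])
    y=np.cos(th)*e+np.array([0,0,np.sin(th)]);return R.from_matrix(np.c_[np.cross(y,z),y,z])
E
python3 - <<'E'
from kin import *
yaw=-.036;e=np.array([np.cos(yaw),np.sin(yaw),0]);N=np.array([.5015,.022,.075]);H=N+.124*e;u=np.array([0,0,1])
q0=get_state()["joints"]
for th in(15,25,35,45):
    t=np.radians(th);d=-np.sin(t)*e+np.cos(t)*u;Rt=pose(t,yaw);q=q0
    for lab,tip in [("hover",N+.04*d),("in",N+.005*e-.02*u)]+[(f,H+.105*(-np.cos(f)*e+np.sin(f)*u)+.006*(-np.sin(f)*e-np.cos(f)*u)) for f in(.3,.7,1.1,1.4,1.7)]:
        q,er=ik(tip+.1163*d,Rt,q);print(th,lab,er.round(4),q.round(2))
E
```

```text
15 hover 0.0 [-0.25 -0.27  2.09  0.06  1.07 -0.23]
15 in 0.0 [-0.24 -0.14  2.11  0.07  0.91 -0.23]
15 0.3 0.0 [-0.23 -0.16  2.03  0.06  1.02 -0.22]
15 0.7 0.0 [-0.22 -0.16  1.95  0.05  1.1  -0.2 ]
15 1.1 0.0 [-0.21 -0.11  1.84  0.05  1.15 -0.19]
15 1.4 0.0 [-0.2  -0.04  1.76  0.05  1.16 -0.17]
15 1.7 0.0 [-0.19  0.03  1.69  0.04  1.17 -0.16]
25 hover 0.0 [-0.3  -0.47  2.28  0.14  0.91 -0.33]
25 in 0.0 [-0.28 -0.3   2.3   0.16  0.73 -0.34]
25 0.3 0.0 [-0.27 -0.33  2.21  0.13  0.83 -0.3 ]
25 0.7 0.0 [-0.26 -0.32  2.13  0.12  0.91 -0.27]
25 1.1 0.0 [-0.24 -0.26  2.03  0.1   0.95 -0.25]
25 1.4 0.0 [-0.22 -0.2   1.95  0.1   0.96 -0.23]
25 1.7 0.0 [-0.21 -0.12  1.88  0.09  0.95 -0.21]
35 hover 0.0 [-0.39 -0.7   2.48  0.28  0.8  -0.49]
35 in 0.0 [-0.35 -0.45  2.48  0.34  0.55 -0.55]
35 0.3 0.0 [-0.33 -0.48  2.39  0.27  0.66 -0.46]
35 0.7 0.0 [-0.31 -0.48  2.31  0.23  0.73 -0.4 ]
35 1.1 0.0 [-0.28 -0.41  2.21  0.2   0.76 -0.35]
35 1.4 0.0 [-0.26 -0.34  2.14  0.19  0.75 -0.32]
35 1.7 0.0 [-0.24 -0.25  2.07  0.18  0.73 -0.3 ]
45 hover 0.2242 [-0.41 -0.82  2.58  0.32  0.74 -0.53]
45 in 0.1639 [-0.37 -0.5   2.58  0.52  0.42 -0.74]
45 0.3 0.0 [-0.41 -0.64  2.57  0.55  0.52 -0.76]
45 0.7 0.0 [-0.38 -0.64  2.49  0.45  0.58 -0.63]
45 1.1 0.0 [-0.34 -0.55  2.39  0.4   0.58 -0.55]
45 1.4 0.0 [-0.31 -0.46  2.31  0.37  0.55 -0.51]
45 1.7 0.0 [-0.28 -0.36  2.25  0.36  0.51 -0.49]
```

The fitted kinematics show a 30° tilt is feasible through the whole swing. Moving to hover 30 mm above the notch along the blade axis.

Call:
send_rows(
  commands=[
    {"tx": 1.0, "ty": 0.5, "tz": -3.0, "wx": 0, "wy": 0.043, "wz": 0, "jaw": 1},
    {"tx": 1.0, "ty": 0.5, "tz": -3.4, "wx": 0, "wy": 0.044, "wz": 0, "jaw": 1},
    {"tx": 0, "ty": 0, "tz": 0, "wx": 0, "wy": 0, "wz": 0, "jaw": 1},
    {"tx": 0, "ty": 0, "tz": 0, "wx": 0, "wy": 0, "wz": 0, "jaw": 1},
  ],
)

```text
time: 5.77
eef_pos: [0.4251, 0.025, 0.198]
eef_rot: [0.182, 0.694, 0.673, 0.179]
force: [0.2, -0.3, -0.2]
width: 0.0177
gripper_force: 45.0
```

Run:
```python
from h import *
s=get_state();M=R.from_quat(np.roll(s["eef_rot"],-1)).as_matrix();print(s["eef_pos"],s["force"],M.round(3).tolist(),np.round(s["joints"],2))
tip=s["eef_pos"]+.1163*M[:,2];print("tip est",tip)
N=np.array([.5015,.022,.075]);out=[]
for n,sz in(("scene",40),("top",30),("wrist",60)):
    c=read_camera(n);p=proj(c,[tip,N]);print(n,p.round(1).tolist())
    x,y=p.mean(0).astype(int);x=np.clip(x,sz,639-sz);y=np.clip(y,sz,399-sz)
    out.append(cv2.resize(c["color"][y-sz:y+sz,x-sz:x+sz],(260,260),interpolation=cv2.INTER_CUBIC));print((x-sz,y-sz),260/(2*sz))
cv2.imwrite("pics/hov.png",np.hstack(out))
```

```text
[0.42511073 0.0249825  0.19804132] [ 0.24714606 -0.32249972 -0.20017004] [[0.03, 0.869, 0.494], [1.0, -0.028, -0.012], [0.004, 0.495, -0.869]] [-0.34 -0.55  2.39  0.21  0.82 -0.42]
tip est [0.48261648 0.02359251 0.0969629 ]
scene [[324.5, 165.4], [329.1, 175.8]]
(np.int64(286), np.int64(130)) 3.25
top [[294.7, 219.1], [296.0, 212.9]]
(np.int64(265), np.int64(185)) 4.333333333333333
wrist [[308.2, 189.3], [314.7, 182.5]]
(np.int64(251), np.int64(125)) 2.1666666666666665
```

View pics/hov.png

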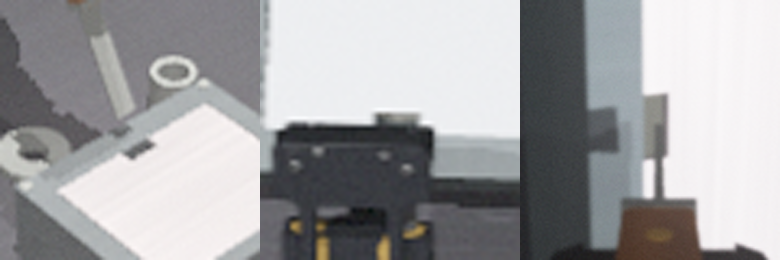

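The hover view shows the blade tip at scene px (324.5,166), matching the prediction within 1 px, and the notch at (328.5,175.5), also as predicted. I'll shift 5 mm and go in along the blade.

Call:
send_rows(
  commands=[
    {"tx": 0.5, "ty": -0.1, "tz": 0, "wx": 0, "wy": 0, "wz": 0, "jaw": 1},
    {"tx": 0.8, "ty": 0, "tz": -1.4, "wx": 0, "wy": 0, "wz": 0, "jaw": 1},
    {"tx": 0.5, "ty": 0, "tz": -0.9, "wx": 0, "wy": 0, "wz": 0, "jaw": 1},
    {"tx": 0.3, "ty": 0, "tz": -0.6, "wx": 0, "wy": 0, "wz": 0, "jaw": 1},
    {"tx": 0, "ty": 0, "tz": 0, "wx": 0, "wy": 0, "wz": 0, "jaw": 1},
  ],
)

```text
time: 6.33
eef_pos: [0.4487, 0.021, 0.1741]
eef_rot: [0.188, 0.695, 0.67, 0.181]
force: [-0.5, -0.3, -1.1]
width: 0.0179
gripper_force: 45.0
```

```bash
cat > st.py <<'E'
from h import *
s=get_state();M=R.from_quat(np.roll(s["eef_rot"],-1)).as_matrix();print(s["eef_pos"].round(4),"F",s["force"].round(1),"T",s["ft_torque"].round(2),"w",round(s["width"],4),"z",M[:,2].round(3),"y",M[:,1].round(3),np.round(s["joints"],2))
print("tip",(s["eef_pos"]+.1163*M[:,2]).round(4),"t",s["time"])
E
python3 st.py
```

```text
[0.4487 0.021  0.1741] F [-0.5 -0.3 -1.1] T [-0.06  0.44  0.  ] w 0.0179 z [ 0.504 -0.018 -0.863] y [ 0.863 -0.031  0.505] [-0.32 -0.42  2.37  0.23  0.69 -0.43]
tip [0.5073 0.0189 0.0737] t 6.3333
```

Call:
send_rows(
  commands=[
    {"tx": -0.6, "ty": 0, "tz": 0.8, "wx": 0, "wy": 0, "wz": 0, "jaw": 1},
    {"tx": -0.5, "ty": 0.2, "tz": 0, "wx": 0, "wy": 0, "wz": 0, "jaw": 1},
    {"tx": 0, "ty": 0, "tz": 0, "wx": 0, "wy": 0, "wz": 0, "jaw": 1},
    {"tx": 0, "ty": 0, "tz": 0, "wx": 0, "wy": 0, "wz": 0, "jaw": 1},
  ],
)

```text
time: 6.67
eef_pos: [0.4372, 0.0237, 0.1821]
eef_rot: [0.188, 0.694, 0.671, 0.181]
force: [0.4, -0.1, -0.2]
width: 0.0181
gripper_force: 45.0
```

```bash
python3 st.py;python3 -c "
from h import *
read_camera('top');read_camera('top')";python3 st.py
```

```text
[0.4372 0.0237 0.1821] F [ 0.4 -0.1 -0.2] T [-0.01  0.4  -0.03] w 0.0181 z [ 0.504 -0.018 -0.863] y [ 0.863 -0.029  0.505] [-0.33 -0.48  2.39  0.22  0.73 -0.42]
tip [0.4958 0.0216 0.0817] t 6.6667
[0.4372 0.0238 0.1817] F [ 0.5  0.8 -1. ] T [-0.05  0.34  0.01] w 0.0176 z [ 0.503 -0.017 -0.864] y [ 0.863 -0.029  0.504] [-0.33 -0.47  2.39  0.22  0.73 -0.42]
tip [0.4957 0.0217 0.0812] t 6.7667
```

Call:
send_rows(
  commands=[
    {"tx": 0.5, "ty": 0, "tz": -0.8, "wx": 0, "wy": 0, "wz": 0, "jaw": 1},
    {"tx": 0.4, "ty": 0, "tz": -0.7, "wx": 0, "wy": 0, "wz": 0, "jaw": 1},
    {"tx": 0.0, "ty": 0, "tz": 0, "wx": 0, "wy": 0, "wz": 0, "jaw": 1},
    {"tx": 0, "ty": 0, "tz": 0, "wx": 0, "wy": 0, "wz": 0, "jaw": 1},
  ],
)

```text
time: 7.1
eef_pos: [0.4456, 0.024, 0.1657]
eef_rot: [0.186, 0.694, 0.671, 0.181]
force: [-1.3, 0.2, -0.6]
width: 0.0175
gripper_force: 45.0
```

```bash
python3 st.py
```

```text
[0.4456 0.024  0.1657] F [-1.3  0.2 -0.6] T [-0.01  0.32 -0.02] w 0.0175 z [ 0.501 -0.016 -0.865] y [ 0.865 -0.029  0.501] [-0.32 -0.41  2.38  0.23  0.67 -0.42]
tip [0.5039 0.0221 0.0651] t 7.1
```

Tip is inside with no contact force. Going deeper, then a gentle first lift.

Call:
send_rows(
  commands=[
    {"tx": 0.4, "ty": 0, "tz": -0.7, "wx": 0, "wy": 0, "wz": 0, "jaw": 1},
    {"tx": 0.4, "ty": 0, "tz": -0.6, "wx": 0, "wy": 0, "wz": 0, "jaw": 1},
    {"tx": 0.0, "ty": 0, "tz": 0, "wx": 0, "wy": 0, "wz": 0, "jaw": 1},
    {"tx": 0, "ty": 0, "tz": 0.6, "wx": 0, "wy": 0, "wz": 0, "jaw": 1},
    {"tx": 0, "ty": 0, "tz": 0.6, "wx": 0, "wy": 0, "wz": 0, "jaw": 1},
  ],
)

```text
time: 7.52
eef_pos: [0.4525, 0.0243, 0.1646]
eef_rot: [0.185, 0.694, 0.672, 0.18]
force: [-2.4, 0.2, -4.8]
width: 0.0179
gripper_force: 45.0
```

Call:
send_rows(
  commands=[
    {"tx": 0, "ty": 0, "tz": 0.5, "wx": 0, "wy": 0, "wz": 0, "jaw": 1},
    {"tx": 0, "ty": 0, "tz": 0.5, "wx": 0, "wy": 0, "wz": 0, "jaw": 1},
    {"tx": 0, "ty": 0, "tz": 0, "wx": 0, "wy": 0, "wz": 0, "jaw": 1},
  ],
)

```text
time: 7.77
eef_pos: [0.4531, 0.0242, 0.1756]
eef_rot: [0.186, 0.694, 0.671, 0.18]
force: [-8.0, 0.1, 0.2]
width: 0.018
gripper_force: 45.0
```

```bash
python3 st.py
python3 - <<'E'
from h import *
c=read_camera("scene");cv2.imwrite("pics/l1.png",cv2.resize(c["color"][100:250,240:440],None,fx=3,fy=3))
E
```

```text
[0.4531 0.0242 0.1756] F [-8.   0.1  0.2] T [0.11 2.12 0.1 ] w 0.018 z [ 0.501 -0.016 -0.865] y [ 0.865 -0.029  0.501] [-0.31 -0.4   2.35  0.22  0.69 -0.41]
tip [0.5113 0.0223 0.075 ] t 7.7667
```

View pics/l1.png

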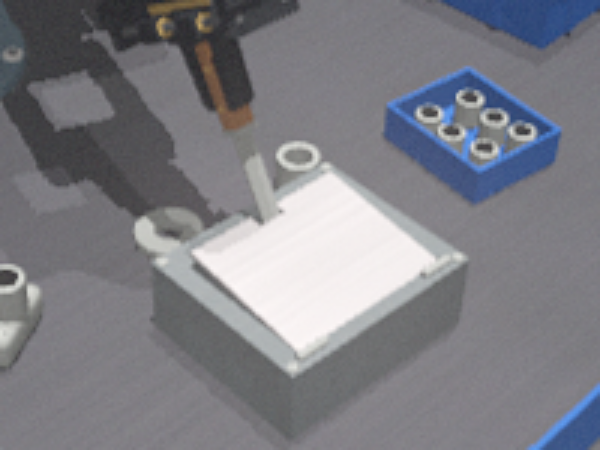

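The cover is up at its front edge with the blade in the notch (crop ~(270,213)). I'll continue along the hinge arc.

Call:
send_rows(
  commands=[
    {"tx": 0.1, "ty": 0, "tz": 1.1, "wx": 0, "wy": 0, "wz": 0, "jaw": 1},
    {"tx": 0.2, "ty": 0, "tz": 1.1, "wx": 0, "wy": 0, "wz": 0, "jaw": 1},
    {"tx": 0.5, "ty": 0, "tz": 1.0, "wx": 0, "wy": 0, "wz": 0, "jaw": 1},
    {"tx": 0.5, "ty": 0, "tz": 1.0, "wx": 0, "wy": 0, "wz": 0, "jaw": 1},
    {"tx": 0.7, "ty": 0, "tz": 0.8, "wx": 0, "wy": 0, "wz": 0, "jaw": 1},
  ],
)

```text
time: 8.23
eef_pos: [0.4719, 0.0244, 0.2245]
eef_rot: [0.185, 0.694, 0.672, 0.179]
force: [-9.0, -0.1, 0.1]
width: 0.0179
gripper_force: 45.0
```

Call:
send_rows(
  commands=[
    {"tx": 0.7, "ty": -0.05, "tz": 0.8, "wx": 0, "wy": 0, "wz": 0, "jaw": 1},
    {"tx": 0.8, "ty": 0, "tz": 0.7, "wx": 0, "wy": 0, "wz": 0, "jaw": 1},
    {"tx": 0.8, "ty": -0.05, "tz": 0.7, "wx": 0, "wy": 0, "wz": 0, "jaw": 1},
    {"tx": 0.8, "ty": 0, "tz": 0.6, "wx": 0, "wy": 0, "wz": 0, "jaw": 1},
    {"tx": 0.8, "ty": -0.05, "tz": 0.6, "wx": 0, "wy": 0, "wz": 0, "jaw": 1},
  ],
)

```text
time: 8.65
eef_pos: [0.5133, 0.0225, 0.2603]
eef_rot: [0.187, 0.694, 0.671, 0.181]
force: [-2.6, 1.5, -5.1]
width: 0.0179
gripper_force: 45.0
```

```bash
python3 st.py
```

```text
[0.5133 0.0225 0.2603] F [-2.6  1.5 -5.1] T [0.12 1.47 0.04] w 0.0179 z [ 0.503 -0.017 -0.864] y [ 0.864 -0.029  0.503] [-0.26 -0.34  2.13  0.15  0.84 -0.3 ]
tip [0.5717 0.0205 0.1598] t 8.65
```

Call:
send_rows(
  commands=[
    {"tx": 0.9, "ty": -0.05, "tz": 0.5, "wx": 0, "wy": 0, "wz": 0, "jaw": 1},
    {"tx": 0.9, "ty": 0, "tz": 0.4, "wx": 0, "wy": 0, "wz": 0, "jaw": 1},
    {"tx": 1.0, "ty": -0.05, "tz": 0.3, "wx": 0, "wy": 0, "wz": 0, "jaw": 1},
    {"tx": 1.0, "ty": -0.05, "tz": 0.2, "wx": 0, "wy": 0, "wz": 0, "jaw": 1},
    {"tx": 1.0, "ty": -0.05, "tz": 0.1, "wx": 0, "wy": 0, "wz": 0, "jaw": 1},
  ],
)

```text
time: 9.07
eef_pos: [0.562, 0.0205, 0.2748]
eef_rot: [0.187, 0.694, 0.671, 0.181]
force: [-3.6, 1.1, -2.3]
width: 0.0176
gripper_force: 45.0
```

Call:
send_rows(
  commands=[
    {"tx": 0.9, "ty": 0, "tz": 0, "wx": 0, "wy": 0, "wz": 0, "jaw": 1},
    {"tx": 0, "ty": 0, "tz": 0, "wx": 0, "wy": 0, "wz": 0, "jaw": 1},
    {"tx": 0, "ty": 0, "tz": 0, "wx": 0, "wy": 0, "wz": 0, "jaw": 1},
  ],
)

```text
time: 9.32
eef_pos: [0.5712, 0.0201, 0.2752]
eef_rot: [0.188, 0.694, 0.671, 0.182]
force: [0.5, 0.4, -0.8]
width: 0.018
gripper_force: 45.0
```

```bash
python3 st.py
```

```text
[0.5712 0.0201 0.2752] F [ 0.5  0.4 -0.8] T [-0.02  0.36 -0.  ] w 0.018 z [ 0.505 -0.017 -0.863] y [ 0.863 -0.029  0.505] [-0.23 -0.19  1.99  0.13  0.83 -0.26]
tip [0.6299 0.0181 0.1748] t 9.3167
```

Call:
send_rows(
  commands=[
    {"tx": 0.2, "ty": 0, "tz": 0, "wx": 0, "wy": 0, "wz": 0, "jaw": 1},
    {"tx": 0.2, "ty": 0, "tz": 0, "wx": 0, "wy": 0, "wz": 0, "jaw": 1},
    {"tx": 0, "ty": 0, "tz": 0, "wx": 0, "wy": 0, "wz": 0, "jaw": 1},
  ],
)

```text
time: 9.57
eef_pos: [0.574, 0.0202, 0.2749]
eef_rot: [0.187, 0.694, 0.671, 0.181]
force: [-5.0, 0.6, 3.8]
width: 0.0179
gripper_force: 45.0
```

```bash
python3 st.py
```

```text
[0.574  0.0202 0.2749] F [-5.   0.6  3.8] T [-0.13  0.97  0.01] w 0.0179 z [ 0.503 -0.017 -0.864] y [ 0.864 -0.029  0.503] [-0.22 -0.18  1.98  0.13  0.83 -0.25]
tip [0.6325 0.0182 0.1744] t 9.5667
```

Call:
send_rows(
  commands=[
    {"tx": 0.3, "ty": 0, "tz": 0, "wx": 0, "wy": 0, "wz": 0, "jaw": 1},
    {"tx": 0.0, "ty": 0, "tz": 0, "wx": 0, "wy": 0, "wz": 0, "jaw": 1},
  ],
)

```text
time: 9.73
eef_pos: [0.5756, 0.0204, 0.2751]
eef_rot: [0.186, 0.694, 0.672, 0.18]
force: [-21.0, -0.2, 14.9]
width: 0.0178
gripper_force: 45.0
```

```bash
python3 st.py
python3 - <<'E'
from h import *
c=read_camera("scene");cv2.imwrite("pics/l2.png",cv2.resize(c["color"][50:250,220:440],None,fx=3,fy=3))
E
```

```text
[0.5756 0.0204 0.2751] F [-21.   -0.2  14.9] T [-0.22  3.17 -0.17] w 0.0178 z [ 0.5   -0.017 -0.866] y [ 0.866 -0.028  0.5  ] [-0.22 -0.18  1.98  0.13  0.83 -0.25]
tip [0.6337 0.0184 0.1744] t 9.7333
```

View pics/l2.png

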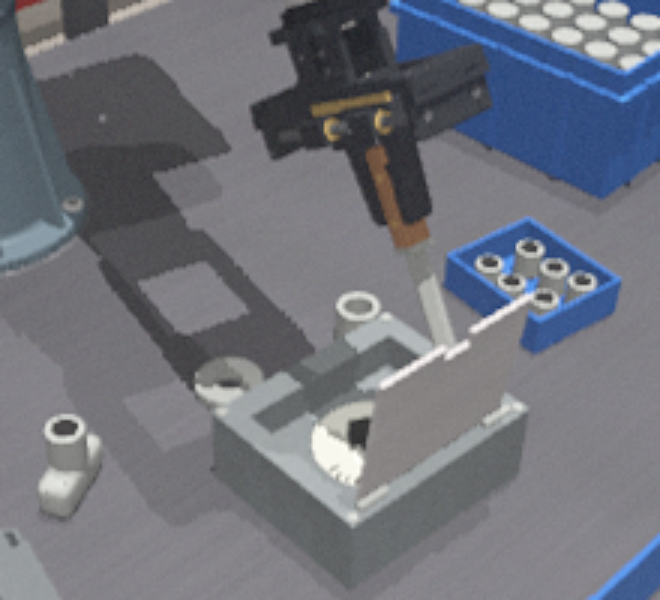

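At the stop: 21 N of resistance, and the picture shows the cover standing back, the tip on its underside and the dial exposed. Backing off and taking the pry back above its holder.

Call:
send_rows(
  commands=[
    {"tx": -1.5, "ty": 0, "tz": 0, "wx": 0, "wy": 0, "wz": 0, "jaw": 1},
    {"tx": -4, "ty": 0, "tz": 0, "wx": 0, "wy": 0, "wz": 0, "jaw": 1},
    {"tx": -2.3, "ty": -3.3, "tz": 0, "wx": 0, "wy": 0, "wz": 0.04, "jaw": 1},
    {"tx": -2.3, "ty": -3.3, "tz": 0, "wx": 0, "wy": 0, "wz": 0.04, "jaw": 1},
    {"tx": -2.3, "ty": -3.3, "tz": 0, "wx": 0, "wy": 0, "wz": 0.04, "jaw": 1},
  ],
)

```text
time: 10.2
eef_pos: [0.4599, -0.0682, 0.275]
eef_rot: [0.178, 0.656, 0.709, 0.191]
force: [0.3, -1.3, -1.4]
width: 0.0177
gripper_force: 45.0
```

Call:
send_rows(
  commands=[
    {"tx": -2.3, "ty": -3.3, "tz": 0, "wx": 0, "wy": -0.04, "wz": 0, "jaw": 1},
    {"tx": -2.3, "ty": -3.3, "tz": 0, "wx": 0, "wy": -0.047, "wz": 0, "jaw": 1},
    {"tx": 0, "ty": -4, "tz": 0, "wx": 0, "wy": 0, "wz": 0, "jaw": 1},
    {"tx": 0, "ty": -4, "tz": 0, "wx": 0, "wy": 0, "wz": 0, "jaw": 1},
    {"tx": 0, "ty": -4, "tz": 0, "wx": 0, "wy": 0, "wz": 0, "jaw": 1},
  ],
)

```text
time: 10.62
eef_pos: [0.4199, -0.2488, 0.2752]
eef_rot: [0.204, 0.651, 0.699, 0.212]
force: [1.1, 0.0, -0.9]
width: 0.0178
gripper_force: 45.0
```

Call:
send_rows(
  commands=[
    {"tx": 0, "ty": -3.6, "tz": -3, "wx": 0, "wy": 0, "wz": 0, "jaw": 1},
    {"tx": 0, "ty": 0, "tz": 0, "wx": 0, "wy": 0, "wz": 0, "jaw": 1},
    {"tx": 0, "ty": 0, "tz": 0, "wx": 0, "wy": 0, "wz": 0, "jaw": 1},
  ],
)

```text
time: 10.87
eef_pos: [0.4199, -0.2786, 0.2447]
eef_rot: [0.199, 0.653, 0.699, 0.214]
force: [-0.7, 0.2, -0.3]
width: 0.0174
gripper_force: 45.0
```

```bash
python3 st.py
python3 - <<'E'
from h import *
s=get_state();M=R.from_quat(np.roll(s["eef_rot"],-1)).as_matrix();tip=s["eef_pos"]+.1163*M[:,2]
d=-M[:,2]
t=read_camera("top");c=read_camera("scene")
print("tip scene",proj(c,[tip,tip+.09*d]).round(1).tolist(),"top",proj(t,[tip]).round(1).tolist())
p=proj(c,[tip])[0].astype(int);print("crop0",p-45)
a=cv2.resize(c["color"][p[1]-45:p[1]+45,p[0]-45:p[0]+45],(400,400),interpolation=cv2.INTER_CUBIC)
b=cv2.resize(t["color"][155:235,255:335],(400,400),interpolation=cv2.INTER_CUBIC)
cv2.imwrite("pics/b.png",np.hstack([a,b]))
E
```

```text
[ 0.4199 -0.2786  0.2447] F [-0.7  0.2 -0.3] T [-0.09  0.43 -0.04] w 0.0174 z [ 0.558  0.04  -0.829] y [0.827 0.055 0.559] [-1.18 -0.24  2.11  0.62  1.14 -1.48]
tip [ 0.4848 -0.274   0.1483] t 10.8667
tip scene [[224.3, 209.3], [203.8, 172.0]] top [[419.1, 215.5]]
crop0 [179 164]
```

View pics/b.png

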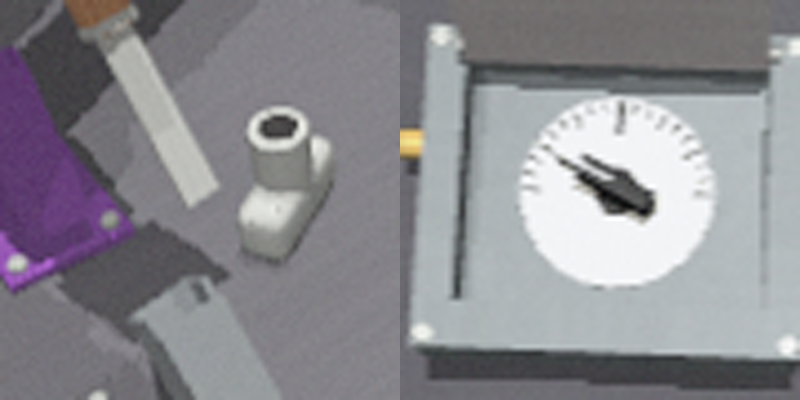

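Left crop: the blade tip is at scene px (225,208), within about 1.5 px of the prediction, so the tool hasn't slipped. Right crop: the dial centre is at top px (298.6,193.6), the zero mark is straight up, and the pointer sits up-left, roughly +60°. Aligning above the pocket.

Call:
send_rows(
  commands=[
    {"tx": -1.2, "ty": -2.8, "tz": 0, "wx": 0, "wy": -0.018, "wz": 0.019, "jaw": 1},
    {"tx": -0.9, "ty": -0.1, "tz": -2.8, "wx": 0, "wy": 0, "wz": 0, "jaw": 1},
    {"tx": 0, "ty": 0, "tz": 0, "wx": 0, "wy": 0, "wz": 0, "jaw": 1},
    {"tx": 0, "ty": 0, "tz": 0, "wx": 0, "wy": 0, "wz": 0, "jaw": 1},
    {"tx": 0, "ty": 0, "tz": 0, "wx": 0, "wy": 0, "wz": 0, "jaw": 1},
  ],
)

```text
time: 11.38
eef_pos: [0.4006, -0.3062, 0.221]
eef_rot: [0.206, 0.642, 0.705, 0.221]
force: [-0.8, -0.3, -0.4]
width: 0.0171
gripper_force: 45.0
```

```bash
cat >> st.py <<'E'
G=np.array([.4649,-.302,.1163]);d=np.array([-.574,-.052,.817]);px=np.array([.814,.069,.576]);py=np.cross(d,px);v=s["eef_pos"]-G
print("rel G: s,px,py mm",(np.array([v@d,v@px,v@py])*1e3).round(1),"dyaw/tilt",(np.cross(M[:,2],-d)).round(4),"x",M[:,0].round(3))
E
python3 st.py
```

```text
[ 0.4006 -0.3062  0.221 ] F [-0.8 -0.3 -0.4] T [-0.11  0.41  0.08] w 0.0171 z [ 0.575  0.047 -0.817] y [0.813 0.078 0.576] [-1.27 -0.17  2.12  0.67  1.14 -1.64]
tip [ 0.4674 -0.3007  0.1259] t 11.3833
rel G: s,px,py mm [122.6   7.6   1.7] dyaw/tilt [0.0042 0.0004 0.003 ] x [-0.091  0.996 -0.007]
```

Call:
send_rows(
  commands=[
    {"tx": 0.9, "ty": 0, "tz": -1.8, "wx": 0, "wy": 0, "wz": 0, "jaw": 1},
    {"tx": 0, "ty": 0, "tz": 0, "wx": 0, "wy": 0, "wz": 0, "jaw": 1},
    {"tx": 1.1, "ty": 0.1, "tz": -1.6, "wx": 0, "wy": 0, "wz": 0, "jaw": 1},
    {"tx": 1.1, "ty": 0.1, "tz": -1.6, "wx": 0, "wy": 0, "wz": 0, "jaw": 1},
    {"tx": 0, "ty": 0, "tz": 0, "wx": 0, "wy": 0, "wz": 0, "jaw": 1},
  ],
)

```text
time: 11.8
eef_pos: [0.4316, -0.3027, 0.1682]
eef_rot: [0.204, 0.642, 0.705, 0.222]
force: [-0.0, 0.2, -0.8]
width: 0.0179
gripper_force: 45.0
```

```bash
python3 st.py
```

```text
[ 0.4316 -0.3027  0.1682] F [-0.   0.2 -0.8] T [-0.03  0.37  0.01] w 0.0179 z [ 0.573  0.052 -0.818] y [0.814 0.077 0.575] [-1.19 -0.04  2.12  0.72  0.99 -1.67]
tip [ 0.4982 -0.2968  0.0731] t 11.8
rel G: s,px,py mm [61.6  2.8  2.3] dyaw/tilt [ 0.0004 -0.0015  0.0002] x [-0.092  0.996 -0.002]
```

Call:
send_rows(
  commands=[
    {"tx": 1.2, "ty": -0.1, "tz": -1.6, "wx": 0, "wy": 0, "wz": 0, "jaw": 1},
    {"tx": 1.2, "ty": 0.1, "tz": -1.6, "wx": 0, "wy": 0, "wz": 0, "jaw": 1},
    {"tx": 0.8, "ty": 0.1, "tz": -1.2, "wx": 0, "wy": 0, "wz": 0, "jaw": 1},
    {"tx": 0, "ty": 0, "tz": 0, "wx": 0, "wy": 0, "wz": 0, "jaw": 1},
  ],
)

```text
time: 12.13
eef_pos: [0.4633, -0.3022, 0.1247]
eef_rot: [0.204, 0.642, 0.705, 0.222]
force: [-0.0, 0.5, -0.2]
width: 0.0178
gripper_force: 45.0
```

```bash
python3 st.py
```

```text
[ 0.4633 -0.3022  0.1247] F [-0.   0.5 -0.2] T [-0.06  0.39  0.06] w 0.0178 z [ 0.573  0.051 -0.818] y [0.814 0.077 0.575] [-1.12  0.1   2.1   0.78  0.87 -1.71]
tip [ 0.53   -0.2963  0.0296] t 12.1333
rel G: s,px,py mm [ 7.8  3.5 -0.1] dyaw/tilt [ 0.0006 -0.0013  0.0003] x [-0.092  0.996 -0.002]
```

Call:
send_rows(
  commands=[
    {"tx": 0.1, "ty": 0, "tz": -0.5, "wx": 0, "wy": 0, "wz": 0, "jaw": 1},
    {"tx": 0, "ty": 0, "tz": -0.2, "wx": 0, "wy": 0, "wz": 0, "jaw": 1},
    {"tx": 0, "ty": 0, "tz": 0, "wx": 0, "wy": 0, "wz": 0, "jaw": 1},
  ],
)

```text
time: 12.38
eef_pos: [0.4637, -0.304, 0.1188]
eef_rot: [0.206, 0.642, 0.704, 0.221]
force: [-0.1, -0.3, -0.5]
width: 0.0179
gripper_force: 45.0
```

```bash
python3 st.py
```

```text
[ 0.4637 -0.304   0.1188] F [-0.1 -0.3 -0.5] T [-0.05  0.38  0.  ] w 0.0179 z [ 0.574  0.048 -0.817] y [0.814 0.077 0.576] [-1.12  0.11  2.1   0.79  0.86 -1.72]
tip [ 0.5304 -0.2984  0.0238] t 12.3833
rel G: s,px,py mm [ 2.9  0.3 -1.9] dyaw/tilt [ 0.0035 -0.0003  0.0025] x [-0.09   0.996 -0.005]
```

Within 3 mm of seated. One last small push, then release.

Call:
send_rows(
  commands=[
    {"tx": 0.2, "ty": 0, "tz": -0.3, "wx": 0, "wy": 0, "wz": 0, "jaw": 1},
    {"tx": 0, "ty": 0, "tz": 0, "wx": 0, "wy": 0, "wz": 0, "jaw": 1},
    {"tx": 0, "ty": 0, "tz": 0, "wx": 0, "wy": 0, "wz": 0, "jaw": 0.2},
    {"tx": 0, "ty": 0, "tz": 0, "wx": 0, "wy": 0, "wz": 0, "jaw": 0.2},
    {"tx": 0, "ty": 0, "tz": 0, "wx": 0, "wy": 0, "wz": 0, "jaw": 0.0},
  ],
)

```text
time: 12.8
eef_pos: [0.4658, -0.304, 0.1155]
eef_rot: [0.206, 0.643, 0.704, 0.221]
force: [-1.0, 0.2, -0.3]
width: 0.0356
gripper_force: 0.0
```

Call:
send_rows(
  commands=[
    {"tx": 0, "ty": 0, "tz": 0, "wx": 0, "wy": 0, "wz": 0, "jaw": 0},
    {"tx": 0, "ty": 0, "tz": 0, "wx": 0, "wy": 0, "wz": 0, "jaw": 0},
    {"tx": 0, "ty": 0, "tz": 0, "wx": 0, "wy": 0, "wz": 0, "jaw": 0},
  ],
)

```text
time: 13.05
eef_pos: [0.4658, -0.3036, 0.115]
eef_rot: [0.205, 0.643, 0.704, 0.221]
force: [0.2, -0.1, -0.1]
width: 0.044
gripper_force: 0.0
```

```bash
python3 st.py
```

```text
[ 0.4658 -0.3036  0.115 ] F [ 0.2 -0.1 -0.1] T [-0.1   0.29  0.01] w 0.044 z [ 0.573  0.048 -0.818] y [0.814 0.076 0.576] [-1.12  0.12  2.1   0.79  0.85 -1.73]
tip [ 0.5325 -0.298   0.0199] t 13.05
rel G: s,px,py mm [-1.5 -0.1 -1.7] dyaw/tilt [ 0.003  -0.0009  0.002 ] x [-0.09   0.996 -0.004]
```

Released. Retracting along the axis and lifting, then I'll check the seat numerically and plan the knob grasp.

Call:
send_rows(
  commands=[
    {"tx": -1.7, "ty": -0.1, "tz": 2.5, "wx": 0, "wy": 0, "wz": 0, "jaw": 0},
    {"tx": -1.7, "ty": -0.2, "tz": 2.5, "wx": 0, "wy": 0, "wz": 0, "jaw": 0},
    {"tx": -1.5, "ty": -0.1, "tz": 2.2, "wx": 0, "wy": 0, "wz": 0, "jaw": 0},
    {"tx": 0, "ty": 0, "tz": 4, "wx": 0, "wy": 0, "wz": 0, "jaw": 0},
    {"tx": 0, "ty": 2.0, "tz": 3, "wx": 0, "wy": 0, "wz": 0, "jaw": 0},
  ],
)

```text
time: 13.47
eef_pos: [0.4162, -0.2904, 0.2597]
eef_rot: [0.206, 0.644, 0.703, 0.22]
force: [0.3, -0.2, 0.1]
width: 0.044
gripper_force: 0.0
```

Call:
send_rows(
  commands=[
    {"tx": 0, "ty": 3.9, "tz": 0, "wx": 0, "wy": 0.1, "wz": 0, "jaw": 0},
    {"tx": 0, "ty": 3.9, "tz": 0, "wx": 0, "wy": 0.1, "wz": 0, "jaw": 0},
    {"tx": 0, "ty": 3.9, "tz": 0, "wx": 0, "wy": 0.1, "wz": 0, "jaw": 0},
    {"tx": 0, "ty": 0, "tz": 0, "wx": 0, "wy": 0, "wz": 0, "jaw": 0},
  ],
)

```text
time: 13.8
eef_pos: [0.4193, -0.1625, 0.259]
eef_rot: [0.096, 0.664, 0.731, 0.123]
force: [-0.1, -0.6, 0.2]
width: 0.044
gripper_force: 0.0
```

```bash
python3 st.py
python3 - <<'E'
from kin import *
t=read_camera("top");s=read_camera("scene")
for n,c,(x0,y0,x1,y1) in(("top",t,(400,200,450,250)),("scene",s,(180,190,235,240))):
    hsv=cv2.cvtColor(c["color"],cv2.COLOR_BGR2HSV);m=cv2.inRange(hsv,(5,90,40),(20,255,255))
    k=np.zeros_like(m);k[y0:y1,x0:x1]=m[y0:y1,x0:x1]
    cn=max(cv2.findContours(k,0,1)[0],key=cv2.contourArea);print(n,cv2.contourArea(cn),cv2.minAreaRect(cn))
# dial: white disc centre
g=cv2.cvtColor(t["color"],cv2.COLOR_BGR2HSV);m=cv2.inRange(g,(0,0,225),(180,40,255));k=np.zeros_like(m);k[165:220,270:328]=m[165:220,270:328]
cn=max(cv2.findContours(k,0,1)[0],key=cv2.contourArea);e=cv2.fitEllipse(cv2.convexHull(cn));print(e,cv2.minEnclosingCircle(cn))
K=onz(t,e[0],.04);print("K",K)
q0=get_state()["joints"];a0=np.radians(28)
for a in(28,13,-2):
  az=np.radians(a);th=np.radians(30);h=np.array([np.cos(az),np.sin(az),0]);z=np.sin(th)*h+[0,0,-np.cos(th)];y=np.array([-h[1],h[0],0]);Rt=R.from_matrix(np.c_[np.cross(y,z),y,z])
  for up in(.12,0):
    x=np.r_[K[:2],.048]+.007*h-up*z;q=min((ik(x,Rt,np.r_[q0[:3],q0[3]+b,q0[4],c]) for c in(-2,-1,1) for b in(0,.3)),key=lambda r:r[1]);print(a,up,x.round(4),q[1].round(4),q[0].round(2),Rt.as_matrix().round(3).tolist())
E
```

```text
[ 0.4193 -0.1625  0.259 ] F [-0.1 -0.6  0.2] T [-0.06  0.17  0.02] w 0.044 z [ 0.304  0.052 -0.951] y [0.947 0.087 0.308] [-0.83 -0.33  2.07  0.28  1.23 -0.99]
tip [ 0.4547 -0.1565  0.1483] t 13.8
rel G: s,px,py mm [135.5  54.7 143.3] dyaw/tilt [ 0.0073 -0.2973 -0.0138] x [-0.099  0.995  0.022]
top 210.0 ((431.1153564453125, 229.4230499267578), (24.684158325195312, 10.816654205322266), 56.3099365234375)
scene 349.5 ((204.8049774169922, 213.9813232421875), (34.48040771484375, 11.432737350463867), 59.93141555786133)
((297.8395080566406, 192.99583435058594), (37.18989562988281, 38.01534652709961), 63.309757232666016) ((297.9247131347656, 193.0015106201172), 19.161334991455078)
K [0.56022507 0.02020164 0.04      ]
28 0.12 [ 0.5134 -0.0047  0.1519] 0.0 [-0.52 -0.09  2.18  0.6   0.85 -2.93] [[-0.765, -0.469, 0.441], [-0.407, 0.883, 0.235], [-0.5, 0.0, -0.866]]
28 0 [0.5664 0.0235 0.048 ] 0.0 [-0.39  0.25  2.1   0.78  0.58 -3.07] [[-0.765, -0.469, 0.441], [-0.407, 0.883, 0.235], [-0.5, 0.0, -0.866]]
13 0.12 [0.5086 0.0083 0.1519] 0.0 [-0.41 -0.16  2.24  0.49  0.69 -2.53] [[-0.844, -0.225, 0.487], [-0.195, 0.974, 0.112], [-0.5, 0.0, -0.866]]
13 0 [0.567  0.0218 0.048 ] 0.0 [-0.32  0.22  2.14  0.7   0.41 -2.72] [[-0.844, -0.225, 0.487], [-0.195, 0.974, 0.112], [-0.5, 0.0, -0.866]]
-2 0.12 [0.5073 0.0221 0.1519] 0.0 [-0.26 -0.18  2.26  0.21  0.56 -1.95] [[-0.865, 0.035, 0.5], [0.03, 0.999, -0.017], [-0.5, 0.0, -0.866]]
-2 0 [0.5672 0.02   0.048 ] 0.0 [-0.23  0.21  2.15  0.35  0.28 -2.08] [[-0.865, 0.035, 0.5], [0.03, 0.999, -0.017], [-0.5, 0.0, -0.866]]
```

The pry is back in place: the handle's mask matches its original position within about 1 px. Knob axis K = (0.560, 0.020). Now I'll compute the turn to the knob viewing and gripping attitude.

Run:
```python
from kin import *
s=get_state();Rc=R.from_quat(np.roll(s["eef_rot"],-1));K=np.array([.5602,.0202])
az=np.radians(16);th=np.radians(30);h=np.array([np.cos(az),np.sin(az),0]);z=np.sin(th)*h+[0,0,-np.cos(th)];y=np.array([-h[1],h[0],0]);Rt=R.from_matrix(np.c_[np.cross(y,z),y,z])
v=(Rt*Rc.inv()).as_rotvec();n=15;print(v,np.linalg.norm(v),v/n)
x=np.r_[K,.048]+.007*h-.10*z;print(x,(x-s["eef_pos"])*100, z)
q=s["joints"]
for i in range(1,n+1):
    q,e=ik(s["eef_pos"]+(x-s["eef_pos"])*min(i/n,1)*np.array([1,1,0]),R.from_rotvec(v*i/n)*Rc,q)
    print(i,e.round(3),q.round(2))
```

```text
[-0.62883897 -0.30554849  1.61276507] 1.7577853952723592 [-0.0419226  -0.0203699   0.10751767]
[0.51886575 0.00834759 0.13460254] [ 10.07605196  17.62687264 -12.30026053] [ 0.48063085  0.13781868 -0.8660254 ]
1 0.0 [-0.81 -0.34  2.08  0.29  1.21 -1.09]
2 0.0 [-0.78 -0.35  2.09  0.29  1.19 -1.18]
3 0.0 [-0.75 -0.35  2.1   0.29  1.17 -1.27]
4 0.0 [-0.72 -0.36  2.11  0.3   1.14 -1.36]
5 0.0 [-0.69 -0.37  2.12  0.31  1.12 -1.45]
6 0.0 [-0.66 -0.37  2.12  0.31  1.1  -1.55]
7 0.0 [-0.63 -0.37  2.13  0.32  1.08 -1.64]
8 0.0 [-0.6  -0.37  2.13  0.33  1.06 -1.74]
9 0.0 [-0.57 -0.36  2.13  0.34  1.04 -1.83]
10 0.0 [-0.55 -0.36  2.13  0.35  1.03 -1.93]
11 0.0 [-0.52 -0.35  2.13  0.36  1.01 -2.03]
12 0.0 [-0.49 -0.34  2.13  0.37  0.99 -2.13]
13 0.0 [-0.47 -0.33  2.12  0.38  0.98 -2.24]
14 0.0 [-0.44 -0.31  2.12  0.39  0.97 -2.34]
15 0.0 [-0.42 -0.3   2.11  0.4   0.95 -2.44]
```

Call:
send_rows(
  commands=[
    {"tx": 0.67, "ty": 1.18, "tz": 0, "wx": -0.042, "wy": -0.0204, "wz": 0.1075, "jaw": 0},
    {"tx": 0.67, "ty": 1.18, "tz": 0, "wx": -0.042, "wy": -0.0204, "wz": 0.1075, "jaw": 0},
    {"tx": 0.67, "ty": 1.18, "tz": 0, "wx": -0.042, "wy": -0.0204, "wz": 0.1075, "jaw": 0},
    {"tx": 0.67, "ty": 1.18, "tz": 0, "wx": -0.042, "wy": -0.0204, "wz": 0.1075, "jaw": 0},
    {"tx": 0.67, "ty": 1.18, "tz": 0, "wx": -0.042, "wy": -0.0204, "wz": 0.1075, "jaw": 0},
  ],
)

```text
time: 14.32
eef_pos: [0.45, -0.1133, 0.2564]
eef_rot: [0.167, 0.43, 0.881, 0.102]
force: [0.6, -0.1, -0.6]
width: 0.0439
gripper_force: 0.0
```

Call:
send_rows(
  commands=[
    {"tx": 0.67, "ty": 1.18, "tz": 0, "wx": -0.042, "wy": -0.0204, "wz": 0.1075, "jaw": 0},
    {"tx": 0.67, "ty": 1.18, "tz": 0, "wx": -0.042, "wy": -0.0204, "wz": 0.1075, "jaw": 0},
    {"tx": 0.67, "ty": 1.18, "tz": 0, "wx": -0.042, "wy": -0.0204, "wz": 0.1075, "jaw": 0},
    {"tx": 0.67, "ty": 1.18, "tz": 0, "wx": -0.042, "wy": -0.0204, "wz": 0.1075, "jaw": 0},
    {"tx": 0.67, "ty": 1.18, "tz": 0, "wx": -0.042, "wy": -0.0204, "wz": 0.1075, "jaw": 0},
  ],
)

```text
time: 14.73
eef_pos: [0.4837, -0.0545, 0.2563]
eef_rot: [0.222, 0.156, 0.96, 0.072]
force: [0.1, 0.6, 0.0]
width: 0.0443
gripper_force: 0.0
```

Call:
send_rows(
  commands=[
    {"tx": 0.67, "ty": 1.18, "tz": 0, "wx": -0.042, "wy": -0.0204, "wz": 0.1075, "jaw": 0},
    {"tx": 0.67, "ty": 1.18, "tz": 0, "wx": -0.042, "wy": -0.0204, "wz": 0.1075, "jaw": 0},
    {"tx": 0.67, "ty": 1.18, "tz": 0, "wx": -0.042, "wy": -0.0204, "wz": 0.1075, "jaw": 0},
    {"tx": 0.67, "ty": 1.18, "tz": 0, "wx": -0.042, "wy": -0.0204, "wz": 0.1075, "jaw": 0},
    {"tx": 0.67, "ty": 1.18, "tz": 0, "wx": -0.042, "wy": -0.0204, "wz": 0.1075, "jaw": 0},
  ],
)

```text
time: 15.15
eef_pos: [0.5175, 0.0043, 0.2562]
eef_rot: [0.257, -0.131, 0.957, 0.036]
force: [-0.8, -0.3, -0.5]
width: 0.044
gripper_force: 0.0
```

Call:
send_rows(
  commands=[
    {"tx": 0, "ty": 0, "tz": -3, "wx": 0, "wy": 0, "wz": 0, "jaw": 0},
    {"tx": 0, "ty": 0, "tz": -3, "wx": 0, "wy": 0, "wz": 0, "jaw": 0},
    {"tx": 0, "ty": 0, "tz": 0, "wx": 0, "wy": 0, "wz": 0, "jaw": 0.3},
    {"tx": 0, "ty": 0, "tz": 0, "wx": 0, "wy": 0, "wz": 0, "jaw": 0},
  ],
)

```text
time: 15.48
eef_pos: [0.5161, 0.0049, 0.1952]
eef_rot: [0.255, -0.128, 0.958, 0.037]
force: [0.6, -0.1, 0.2]
width: 0.0436
gripper_force: 0.0
```

```bash
python3 st.py
python3 - <<'E'
from h import *
c=read_camera("wrist");p=proj(c,[[.5602,.0202,.04],[.5602,.0202,.068],[.5952,.0190,.04]]);print(p.round(1).tolist())
cv2.imwrite("pics/k1.png",c["color"])
E
```

```text
[0.5161 0.0049 0.1952] F [ 0.6 -0.1  0.2] T [-0.04  0.24 -0.02] w 0.0436 z [ 0.48   0.137 -0.867] y [-0.265  0.964  0.006] [-0.43 -0.21  2.18  0.46  0.82 -2.52]
tip [0.5719 0.0208 0.0944] t 15.4833
rel G: s,px,py mm [ 19.1 108.3 301.3] dyaw/tilt [-0.0668 -0.1056 -0.0536] x [-0.836 -0.227 -0.499]
[[317.3, 142.1], [317.7, 161.9], [306.4, 170.0]]
```

View pics/k1.png

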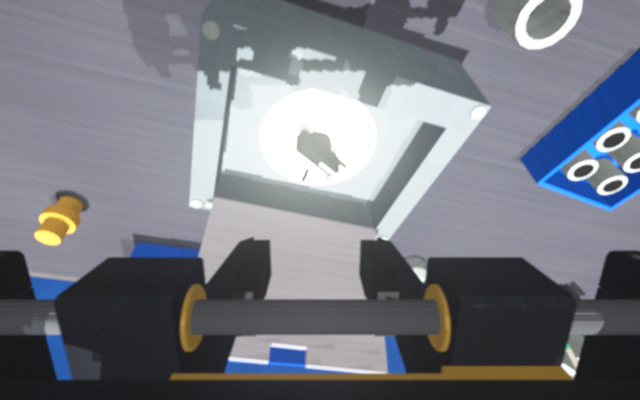

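The wrist view shows the dial disc centred near (318,135), its zero mark at (306,174), and the dark bar running from about (303,138) to (343,170). I'll extract the bar numerically.

Run:
```python
from h import *
c=read_camera("wrist");g=cv2.cvtColor(c["color"],6)
for y in range(124,182,2):print(y,"".join("#" if v<70 else "+" if v<130 else "-" if v<200 else "." for v in g[y,290:356]))
b=np.argwhere(g[124:182,290:356]<200)
m=np.zeros_like(g);m[124:176,292:352]=(g[124:176,292:352]<130)*255
cn=max(cv2.findContours(m,0,1)[0],key=cv2.contourArea);bx=cv2.boxPoints(cv2.minAreaRect(cn));print(bx.round(1).tolist())
for p in bx:print(onz(c,p,.068).round(4))
```

```text
124 ..................................................................
126 ..................................................................
128 .............------...............................................
130 ............-----------.---------.................................
132 ..........----------------------------............................
134 .........------------------------------...........................
136 .........--------------------------------.........................
138 .........--------------------------------.........................
140 .........--------------------------------.........................
142 ........---------------------------------.........................
144 ........----------------------------------........................
146 .........---------------------------------........................
148 ...........--------------------------------.......................
150 .............---------------------------------....................
152 ................-------------------------------...................
154 ..................-------------
[... 375 characters left out ...]
...............
166 ...........................................-------................
168 .................--...........................--..................
170 ................--................................................
172 ................-.................................................
174 ..............--..................................................
176 ..............-...................................................
178 ..................................................................
180 -.................................................................Traceback (most recent call last):
  File "<stdin>", line 6, in <module>
ValueError: max() iterable argument is empty
```

Run:
```python
from h import *
c=read_camera("wrist");g=cv2.cvtColor(c["color"],6)
for z in(.068,):
  P=[onz(c,p,z) for p in((303,150),(306,152),(311,156),(316,160))];Q=[onz(c,p,z) for p in((299,148),(337,168))]
  v=P[-1]-P[0];w=Q[1]-Q[0];print(np.degrees(np.arctan2(v[1],v[0])),np.degrees(np.arctan2(w[1],w[0])),np.round(Q,4).tolist())
# edge fit rows: first '-' col for rows 148..160
pts=[]
for y in range(148,161):
    x=np.where(g[y,290:356]<205)[0]
    if len(x): pts.append((290+x.min(),y))
W=np.array([onz(c,p,.068)[:2] for p in pts]);l=cv2.fitLine(W.astype(np.float32),2,0,.01,.01).ravel();print("edge dir",np.degrees(np.arctan2(l[1],l[0])),l[2:])
up=[]
for y in range(150,165):
    x=np.where(g[y,290:350]<205)[0];up.append((290+x.max(),y))
W2=np.array([onz(c,p,.068)[:2] for p in up]);l=cv2.fitLine(W2.astype(np.float32),2,0,.01,.01).ravel();print("upper edge",np.degrees(np.arctan2(l[1],l[0])),l[2:],W2[[0,-1]])
t=read_camera("top");tg=cv2.cvtColor(t["color"],6)
for y in range(172,216):print(y,"".join("#" if v<70 else "+" if v<130 else "-" if v<200 else "." for v in tg[y,275:325]))
```

```text
60.68064661833236 71.46535026298355 [[0.5553, 0.0014, 0.068], [0.5678, 0.0387, 0.068]]
edge dir 59.985916 [0.5587557  0.01302125]
upper edge 37.528027 [0.5553625  0.03767048] [[0.54921277 0.03165659]
 [0.56301599 0.03889638]]
172 ----++++++++++++++++++++++++++++++++++++++++++++++
173 ----------------------++++++++++++++++++++++++++++
174 ----------------------.....-----------------------
175 ----------------........-.....--------------------
176 --------------.........-+..-.....-----------------
177 ------------...........-+.........----------------
178 ------------...-.......--...........--------------
179 ----------..-..........--.......-....-------------
180 ---------..............--..........-..------------
181 --------...............--..............-----------
182 --------.............................-------------
183 -------.................................----------
184 ------..--..............................----------
185 ------................................------------
186 -------....--...-+-..................-....--------
187 -----......-++-..-++-.....................---
[... 845 characters left out ...]
#+--+++++-...--+###########+############
204 ###########++++++...-+#############+++############
205 +##########++####++###############################
206 +#################################################
207 +################++###############################
208 ++###########+++##################################
209 -#########++######################################
210 ######+######################+++++++++############
211 ###############++#########++++++++++++++++########
212 ###############-+#######++++++++++++++++++++######
213 ###############+######++++++++++++++++++++++++####
214 #++##################+++++++##+----------+++++++##
215 ---+###############+++++++-+##++++++++++----+++++#
```

The bar lies at about 60° world azimuth, so the knob is at about +62° and needs a clockwise turn. Opening a bit and descending around the bar.

Call:
send_rows(
  commands=[
    {"tx": 0.3, "ty": 0.3, "tz": -3, "wx": 0, "wy": 0, "wz": 0, "jaw": -0.25},
    {"tx": 0, "ty": 0, "tz": -3, "wx": 0, "wy": 0, "wz": 0, "jaw": -0.25},
    {"tx": 1.6, "ty": 0.5, "tz": -2.9, "wx": 0, "wy": 0, "wz": 0, "jaw": -0.25},
    {"tx": 0, "ty": 0, "tz": 0, "wx": 0, "wy": 0, "wz": 0, "jaw": -0.25},
    {"tx": 1.2, "ty": 0.4, "tz": -2.2, "wx": 0, "wy": 0, "wz": 0, "jaw": -0.25},
  ],
)

```text
time: 16.1
eef_pos: [0.5496, 0.0179, 0.088]
eef_rot: [0.258, -0.131, 0.956, 0.036]
force: [1.2, -0.5, 1.1]
width: 0.0551
gripper_force: 0.0
```

Call:
send_rows(
  commands=[
    {"tx": 1.2, "ty": 0.3, "tz": -2.2, "wx": 0, "wy": 0, "wz": 0, "jaw": -0.25},
    {"tx": 0, "ty": 0, "tz": 0, "wx": 0, "wy": 0, "wz": 0, "jaw": -0.25},
    {"tx": 0, "ty": 0, "tz": 0, "wx": 0, "wy": 0, "wz": 0, "jaw": -0.25},
  ],
)

```text
time: 16.35
eef_pos: [0.5607, 0.0215, 0.0651]
eef_rot: [0.257, -0.131, 0.957, 0.037]
force: [-0.1, 1.0, 1.0]
width: 0.055
gripper_force: 0.0
```

```bash
python3 st.py
```

```text
[0.5607 0.0215 0.0651] F [-0.1  1.   1. ] T [0.01 0.29 0.04] w 0.055 z [ 0.483  0.138 -0.865] y [-0.269  0.963  0.003] [-0.34  0.17  2.15  0.68  0.48 -2.74]
tip [ 0.6168  0.0375 -0.0355] t 16.35
rel G: s,px,py mm [-113.6   70.8  313.6] dyaw/tilt [-0.0674 -0.1018 -0.0539] x [-0.833 -0.232 -0.502]
```

Call:
send_rows(
  commands=[
    {"tx": 0.4, "ty": 0.1, "tz": -0.8, "wx": 0, "wy": 0, "wz": 0, "jaw": -0.25},
    {"tx": 0.2, "ty": 0, "tz": -0.8, "wx": 0, "wy": 0, "wz": 0, "jaw": -0.25},
    {"tx": 0, "ty": 0, "tz": 0, "wx": 0, "wy": 0, "wz": 0, "jaw": 0},
    {"tx": 0, "ty": 0, "tz": 0, "wx": 0, "wy": 0, "wz": 0, "jaw": 0.3},
    {"tx": 0, "ty": 0, "tz": 0, "wx": 0, "wy": 0, "wz": 0, "jaw": 0.6},
  ],
  newtons=15,
)

```text
time: 16.77
eef_pos: [0.567, 0.0225, 0.0504]
eef_rot: [0.259, -0.131, 0.956, 0.036]
force: [2.1, 11.6, 4.0]
width: 0.037
gripper_force: 5.5
```

Call:
send_rows(
  commands=[
    {"tx": 0, "ty": 0, "tz": 0, "wx": 0, "wy": 0, "wz": 0, "jaw": 0.9},
    {"tx": 0, "ty": 0, "tz": 0, "wx": 0, "wy": 0, "wz": 0, "jaw": 0.9},
    {"tx": 0, "ty": 0, "tz": 0, "wx": 0, "wy": 0, "wz": 0, "jaw": 0.9},
    {"tx": 0, "ty": 0, "tz": 0, "wx": 0, "wy": 0, "wz": 0, "jaw": 0.9},
  ],
)

```text
time: 17.1
eef_pos: [0.5678, 0.0248, 0.0508]
eef_rot: [0.259, -0.132, 0.956, 0.038]
force: [11.0, 16.3, 0.6]
width: 0.0263
gripper_force: 14.3
```

```bash
python3 st.py
```

```text
[0.5678 0.0248 0.0508] F [11.  16.3  0.6] T [ 2.15 -1.2   0.96] w 0.0263 z [ 0.485  0.141 -0.863] y [-0.271  0.962  0.005] [-0.33  0.22  2.13  0.73  0.45 -2.79]
tip [ 0.6243  0.0412 -0.0496] t 17.1
rel G: s,px,py mm [-129.6   68.6  316.3] dyaw/tilt [-0.0704 -0.0989 -0.0558] x [-0.831 -0.232 -0.505]
```

Only the +y finger is bearing and it's jammed by friction. I'll shift +y and rotate clockwise while closing.

Call:
send_rows(
  commands=[
    {"tx": 0, "ty": 0.3, "tz": 0, "wx": 0, "wy": 0, "wz": -0.05, "jaw": 0.5},
    {"tx": 0, "ty": 0.1, "tz": 0, "wx": 0, "wy": 0, "wz": -0.08, "jaw": 0.5},
    {"tx": 0, "ty": 0, "tz": 0, "wx": 0, "wy": 0, "wz": -0.08, "jaw": 0.9},
    {"tx": 0, "ty": 0, "tz": 0, "wx": 0, "wy": 0, "wz": -0.08, "jaw": 0.9},
    {"tx": 0, "ty": 0, "tz": 0, "wx": 0, "wy": 0, "wz": 0, "jaw": 0.9},
  ],
)

```text
time: 17.52
eef_pos: [0.5692, 0.0222, 0.0517]
eef_rot: [0.264, 0.002, 0.965, -0.002]
force: [-9.5, -26.6, 9.3]
width: 0.0163
gripper_force: 16.2
```

```bash
python3 st.py
```

```text
[0.5692 0.0222 0.0517] F [ -9.5 -26.6   9.3] T [-3.61  0.79 -1.98] w 0.0163 z [ 0.509 -0.006 -0.861] y [ 0.005  1.    -0.004] [-0.23  0.2   2.15  0.4   0.29 -2.16]
tip [ 0.6284  0.0216 -0.0484] t 17.5167
rel G: s,px,py mm [-129.5   70.1  313.6] dyaw/tilt [ 0.0494 -0.0783  0.0297] x [-0.861  0.002 -0.509]
```

Call:
send_rows(
  commands=[
    {"tx": 0, "ty": -0.2, "tz": 0, "wx": 0, "wy": 0, "wz": -0.02, "jaw": 0.9},
    {"tx": 0, "ty": -0.1, "tz": 0, "wx": 0, "wy": 0, "wz": -0.02, "jaw": 0.9},
    {"tx": 0, "ty": 0, "tz": 0, "wx": 0, "wy": 0, "wz": 0, "jaw": 0.9},
    {"tx": 0, "ty": 0, "tz": 0, "wx": 0, "wy": 0, "wz": 0, "jaw": 0.9},
  ],
)

```text
time: 17.85
eef_pos: [0.569, 0.0209, 0.0518]
eef_rot: [0.263, 0.019, 0.965, -0.006]
force: [-4.3, -8.9, 9.6]
width: 0.0138
gripper_force: 17.0
```

```bash
python3 st.py
```

```text
[0.569  0.0209 0.0518] F [-4.3 -8.9  9.6] T [-1.33  0.03 -0.7 ] w 0.0138 z [ 0.507 -0.021 -0.862] y [ 0.039  0.999 -0.001] [-0.22  0.2   2.15  0.34  0.28 -2.06]
tip [ 0.628   0.0184 -0.0484] t 17.85
rel G: s,px,py mm [-129.3   69.9  312.3] dyaw/tilt [ 0.0618 -0.0802  0.0383] x [-0.861  0.033 -0.508]
```

Call:
send_rows(
  commands=[
    {"tx": 0, "ty": -0.1, "tz": -0.1, "wx": 0, "wy": 0, "wz": 0, "jaw": 1},
    {"tx": 0, "ty": 0, "tz": 0, "wx": 0, "wy": 0, "wz": 0, "jaw": 1},
    {"tx": 0, "ty": 0, "tz": 0, "wx": 0, "wy": 0, "wz": 0, "jaw": 1},
    {"tx": 0, "ty": 0, "tz": 0, "wx": 0, "wy": 0, "wz": 0, "jaw": 1},
  ],
  newtons=35,
)

```text
time: 18.18
eef_pos: [0.5693, 0.0201, 0.0517]
eef_rot: [0.264, 0.018, 0.964, -0.006]
force: [-12.3, -7.5, 22.3]
width: 0.0115
gripper_force: 43.1
```

```bash
python3 st.py
```

```text
[0.5693 0.0201 0.0517] F [-12.3  -7.5  22.3] T [-1.    0.22 -0.6 ] w 0.0115 z [ 0.508 -0.02  -0.861] y [ 0.038  0.999 -0.001] [-0.23  0.2   2.15  0.35  0.28 -2.07]
tip [ 0.6284  0.0177 -0.0485] t 18.1833
rel G: s,px,py mm [-129.5   70.   311.5] dyaw/tilt [ 0.0615 -0.0791  0.0382] x [-0.86   0.033 -0.509]
```

Clamped flat at 11.5 mm width, with tool yaw -2.2° against the unit's -2.06°. Releasing and retreating to check the pointer.

Call:
send_rows(
  commands=[
    {"tx": 0, "ty": 0, "tz": 0, "wx": 0, "wy": 0, "wz": 0, "jaw": 0.5},
    {"tx": 0, "ty": 0, "tz": 0, "wx": 0, "wy": 0, "wz": 0, "jaw": 0.3},
    {"tx": 0, "ty": 0, "tz": 0, "wx": 0, "wy": 0, "wz": 0, "jaw": 0},
    {"tx": 0, "ty": 0, "tz": 0, "wx": 0, "wy": 0, "wz": 0, "jaw": 0},
  ],
)

```text
time: 18.52
eef_pos: [0.5665, 0.022, 0.0482]
eef_rot: [0.26, 0.018, 0.965, -0.004]
force: [-0.6, -0.5, -0.0]
width: 0.0363
gripper_force: 0.0
```

Call:
send_rows(
  commands=[
    {"tx": -1.2, "ty": 0, "tz": 2.0, "wx": 0, "wy": 0, "wz": 0, "jaw": 0},
    {"tx": -1.7, "ty": 0.1, "tz": 2.9, "wx": 0, "wy": 0, "wz": 0, "jaw": 0},
    {"tx": -1.7, "ty": 0, "tz": 3.0, "wx": 0, "wy": 0, "wz": 0, "jaw": 0},
    {"tx": -1, "ty": -3.6, "tz": 1.5, "wx": 0, "wy": 0, "wz": 0, "jaw": 0},
    {"tx": -1, "ty": -3.8, "tz": 1, "wx": 0, "wy": 0, "wz": 0, "jaw": 0},
  ],
)

```text
time: 18.93
eef_pos: [0.4999, -0.049, 0.1533]
eef_rot: [0.261, 0.015, 0.965, -0.004]
force: [1.2, -0.8, 0.5]
width: 0.0443
gripper_force: 0.0
```

Call:
send_rows(
  commands=[
    {"tx": 0, "ty": -4, "tz": 0, "wx": 0, "wy": 0, "wz": 0, "jaw": 0},
    {"tx": 0, "ty": -4, "tz": 0, "wx": 0, "wy": 0, "wz": 0, "jaw": 0},
    {"tx": 0, "ty": -4, "tz": 0, "wx": 0, "wy": 0, "wz": 0, "jaw": 0},
    {"tx": 0, "ty": -4, "tz": 0, "wx": 0, "wy": 0, "wz": 0, "jaw": 0},
    {"tx": 0, "ty": 0, "tz": 0, "wx": 0, "wy": 0, "wz": 0, "jaw": 0},
  ],
)

```text
time: 19.35
eef_pos: [0.5001, -0.2185, 0.1525]
eef_rot: [0.26, 0.021, 0.965, -0.007]
force: [-0.4, -0.0, 0.5]
width: 0.0439
gripper_force: 0.0
```

```bash
python3 st.py
python3 - <<'E'
from h import *
t=read_camera("top");s=read_camera("scene")
a=cv2.resize(t["color"][160:220,265:330],(520,480),interpolation=cv2.INTER_CUBIC);b=cv2.resize(s["color"][110:260,180:270],(270,450),interpolation=cv2.INTER_CUBIC)
im=np.zeros((480,790,3),np.uint8);im[:,:520]=a;im[:450,520:]=b;cv2.imwrite("pics/f.png",im)
tg=cv2.cvtColor(t["color"],6)
for y in range(172,216):print(y,"".join("#" if v<70 else "+" if v<130 else "-" if v<200 else "." for v in tg[y,275:325]))
E
```

```text
[ 0.5001 -0.2185  0.1525] F [-0.4 -0.   0.5] T [ 0.01  0.21 -0.05] w 0.0439 z [ 0.502 -0.024 -0.865] y [ 0.044  0.999 -0.003] [-0.85 -0.04  2.13  0.56  0.75 -2.73]
tip [ 0.5585 -0.2214  0.052 ] t 19.35
rel G: s,px,py mm [ 5.  55.3 80.1] dyaw/tilt [ 0.065  -0.0861  0.0402] x [-0.864  0.037 -0.503]
172 ----++++++++++++++++++++++++++++++++++++++++++++++
173 ----------------------++++++++++++++++++++++++++++
174 ----------------------...-------------------------
175 ----------------........-....---------------------
176 ---------------........-+..-.....-----------------
177 -------------..........-+.........----------------
178 ------------...-.......--.......-...--------------
179 ----------..-..........--.......-....-------------
180 ---------..............--......-...-..------------
181 --------...............--..............-----------
182 --------...............-.............-------------
183 -------..............----...............----------
184 ------..--..........-+.-#...............----------
185 ------....-.........-+.-#-............------------
186 -------.............-+.-#-..
[... 917 characters left out ...]
..............................----------
204 -------................................-----------
205 --------..............................------------
206 ---------.............................------------
207 ----------...........................-------------
208 -----------........................---------------
209 ------------......................----------------
210 --------------..................------------------
211 ----------------.............---------------------
212 ---------------------.----------------------------
213 --------------------------------------------------
214 --------------------------------------------------
215 --------------------------------------------------
```

View pics/f.png

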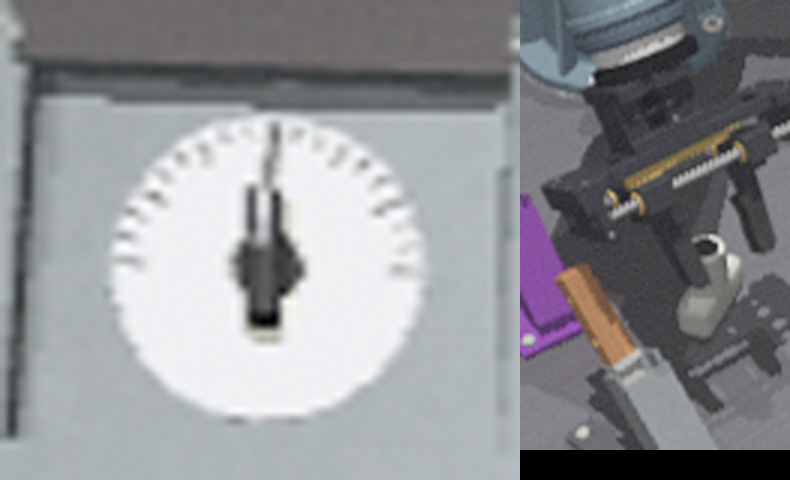

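The picture shows the pointer line at the zero mark, crop ~(265,215) against (272,135), and the pry in its holder with the gripper clear of everything. I'll measure the remaining angle sub-pixel.

Run:
```python
from h import *
t=read_camera("top");g=cv2.cvtColor(t["color"],6).astype(float)
def edge(r,x0,x1,lv,rev=False):
    o=[]
    for y in r:
        xs=range(x0,x1) if not rev else range(x1,x0,-1)
        st=-1 if rev else 1
        for x in xs:
            a,b=g[y,x],g[y,x+st]
            if a>lv>=b:o.append((x+st*(a-lv)/(a-b),y));break
    return o
def ang(o,z):
    W=np.array([onz(t,p,z)[:2] for p in o],np.float32);l=cv2.fitLine(W,cv2.DIST_HUBER,0,.001,.001).ravel();a=np.degrees(np.arctan2(l[1],l[0]));return round((a+90)%180-90,2),l[2:].round(4)
L=edge([*range(185,190),*range(196,200)],290,298,180);print("left edge",np.round(L,1).tolist(),ang(L,.068))
# white pointer line centroid
o=[]
for y in range(184,190):
    w=np.clip(g[y,296:299]-100,0,None);o.append((np.dot(w,range(296,299))/w.sum(),y))
print("pointer",np.round(o,2).tolist(),ang(o,.068))
Rr=edge([*range(184,190)],297,304,180,True);print("right",ang(Rr,.068))
z=[]
for y in range(176,182):
    w=np.clip(220-g[y,296:301],0,None);z.append((np.dot(w,range(296,301))/w.sum(),y))
zm=np.mean([onz(t,p,.04)[:2] for p in z],0);e=(297.84,193.0);K=onz(t,e,.04)[:2];d=zm-K;print("zero mark dir",np.degrees(np.arctan2(d[1],d[0])),ang(z,.04))
P=np.mean([onz(t,p,.068)[:2] for p in o],0);print("pointer from K",P-K,np.degrees(np.arctan2(*(P-K)[::-1])))
```

```text
left edge [[295.1, 185.0], [295.2, 186.0], [295.1, 187.0], [295.1, 188.0], [295.2, 189.0], [294.6, 196.0], [295.1, 197.0], [295.1, 198.0], [295.1, 199.0]] (np.float32(-0.01), array([0.5584, 0.0256], dtype=float32))
pointer [[297.46, 184.0], [297.46, 185.0], [297.46, 186.0], [297.46, 187.0], [297.45, 188.0], [297.29, 189.0]] (np.float32(-0.78), array([0.5721, 0.0196], dtype=float32))
right (np.float32(8.03), array([0.5721, 0.0124], dtype=float32))
zero mark dir -2.223964280851782 (np.float32(-7.31), array([0.6001, 0.0187], dtype=float32))
pointer from K [ 0.01186789 -0.00062409] -3.010229708603362
```

The estimates agree to within about 1–2°. I'll check from close by with the wrist camera.

Call:
send_rows(
  commands=[
    {"tx": 0, "ty": 4, "tz": 1, "wx": 0, "wy": 0, "wz": 0, "jaw": 0},
    {"tx": 0, "ty": 4, "tz": 1, "wx": 0, "wy": 0, "wz": 0, "jaw": 0},
    {"tx": 0, "ty": 4, "tz": 0, "wx": 0, "wy": 0, "wz": 0, "jaw": 0},
    {"tx": 0, "ty": 4, "tz": 0, "wx": 0, "wy": 0, "wz": 0, "jaw": 0},
    {"tx": 0, "ty": 4, "tz": 0, "wx": 0, "wy": 0, "wz": 0, "jaw": 0},
  ],
)

```text
time: 19.92
eef_pos: [0.4986, -0.0073, 0.1708]
eef_rot: [0.259, 0.017, 0.966, -0.003]
force: [0.4, -0.1, -1.1]
width: 0.0441
gripper_force: 0.0
```

Call:
send_rows(
  commands=[
    {"tx": 0, "ty": 4, "tz": 0, "wx": 0, "wy": 0, "wz": 0, "jaw": 0},
    {"tx": 0, "ty": 0, "tz": 0, "wx": 0, "wy": 0, "wz": 0, "jaw": 0},
    {"tx": 0, "ty": 0, "tz": 0, "wx": 0, "wy": 0, "wz": 0, "jaw": 0},
  ],
)

```text
time: 20.17
eef_pos: [0.4984, 0.0343, 0.1703]
eef_rot: [0.259, 0.013, 0.966, -0.003]
force: [0.5, -0.3, 0.0]
width: 0.0443
gripper_force: 0.0
```

```bash
python3 st.py
python3 - <<'E'
from h import *
c=read_camera("wrist");g=cv2.cvtColor(c["color"],6).astype(float)
p=proj(c,[[.5602,.0202,.068],[.5602,.0202,.04],[.60,.0188,.04],[.582,.0195,.068],[.538,.021,.068]]);print(p.round(1).tolist())
x0=int(p[0,0])-32;y0=int(p[:,1].min())-14;y1=int(p[:,1].max())+14
for y in range(y0,y1,2):print(y,"".join("#" if v<120 else "+" if v<170 else "-" if v<215 else "." for v in g[y,x0:x0+64]))
print(x0)
np.save("g.npy",g)
E
```

```text
[0.4984 0.0343 0.1703] F [ 0.5 -0.3  0. ] T [0.04 0.23 0.01] w 0.0443 z [ 0.5   -0.012 -0.866] y [0.027 1.    0.002] [-0.24 -0.24  2.25  0.18  0.62 -1.9 ]
tip [0.5565 0.033  0.0695] t 20.1667
rel G: s,px,py mm [  7.4  81.6 332.1] dyaw/tilt [ 0.0547 -0.0891  0.0327] x [-0.866  0.024 -0.5  ]
[[299.7, 195.6], [300.7, 173.1], [301.5, 203.8], [300.4, 213.1], [299.1, 175.7]]
159 ...........................----------...........................
161 ..........................------------..........................
163 ..........................------------..........................
165 .........................---------------........................
167 .......................-------------------......................
169 ......................----------------------....................
171 .....................------------------------...................
173 .....................------------------------...................
175 .....................------------------------...................
177 .....................------------------------...................
179 .....................-------------
[... 921 characters left out ...]
......
207 ...........................-+-......-+-.........................
209 ...........................---......---.........................
211 ................................................................
213 ................................................................
215 --------------------------------------------.......-------------
217 ----------------------------------------------------------------
219 ----------------------------------------------------------------
221 ++++++++-++---+-----+--------------------------------+--+--+--+-
223 +++++++++++++++++++++++-+-+--+---+---+-+----+-+-+-+++++-++++++++
225 ++++++++++++++++++++++++++++++++-+++++++++++++++++++++++++++++++
267
```

Run:
```python
from h import *
c=read_camera("wrist");g=cv2.GaussianBlur(cv2.cvtColor(c["color"],6),(3,3),0).astype(float)
res=[]
for n in("L","R"):
    o=[]
    for y in range(188,209):
        xs=range(286,299) if n=="L" else range(314,301,-1);st=1 if n=="L" else -1
        for x in xs:
            a,b=g[y,x],g[y,x+st]
            if a>222>=b:o.append((x+st*(a-222)/(a-b),y));break
    W=np.array([onz(c,p,.068)[:2] for p in o],np.float32);l=cv2.fitLine(W,cv2.DIST_HUBER,0,.0005,.001).ravel();print(n,len(o),np.degrees(np.arctan(l[1]/l[0])),l[2:],np.round(o,1)[::5].tolist())
m=[]
for y in range(198,208):   # white band inside dark borders
    w=g[y,292:308];i=np.argsort(w[:8])[0]+292;j=np.argsort(w[8:])[0]+300;m.append(((i+j)/2,y))
W=np.array([onz(c,p,.068)[:2] for p in m],np.float32);l=cv2.fitLine(W,cv2.DIST_HUBER,0,.0005,.001).ravel();print("band",np.degrees(np.arctan(l[1]/l[0])),l[2:])
# recess/gauge side edges: cover hinge line / rim check: long straight lines
e=cv2.Canny(c["color"],60,150);ls=cv2.HoughLinesP(e,1,np.pi/720,50,minLineLength=60,maxLineGap=5)
for x1,y1,x2,y2 in (ls[:,0] if ls is not None else []):
    if y2<250 and y1<250 and y1!=y2:
        for z in(.075,.04):
            a=onz(c,(x1,y1),z)-onz(c,(x2,y2),z);print((x1,y1,x2,y2),z,round((np.degrees(np.arctan2(a[1],a[0]))+45)%90-45,2))
```

```text
L 21 -1.4223866 [0.56305397 0.01473959] [[295.6, 188.0], [296.2, 193.0], [296.6, 198.0], [296.9, 203.0], [296.5, 208.0]]
R 21 -1.3532343 [0.5640504 0.0250244] [[308.5, 188.0], [308.7, 193.0], [308.8, 198.0], [308.8, 203.0], [308.8, 208.0]]
band -3.2537258 [0.5694659  0.01942805]
(np.int32(549), np.int32(130), np.int32(638), np.int32(5)) 0.075 -7.06
(np.int32(549), np.int32(130), np.int32(638), np.int32(5)) 0.04 -7.06
(np.int32(180), np.int32(133), np.int32(218), np.int32(244)) 0.075 -2.05
(np.int32(180), np.int32(133), np.int32(218), np.int32(244)) 0.04 -2.05
(np.int32(571), np.int32(156), np.int32(638), np.int32(75)) 0.075 -7.22
(np.int32(571), np.int32(156), np.int32(638), np.int32(75)) 0.04 -7.22
(np.int32(572), np.int32(159), np.int32(639), np.int32(164)) 0.075 -7.02
(np.int32(572), np.int32(159), np.int32(639), np.int32(164)) 0.04 -7.02
(np.int32(389), np.int32(239), np.int32(418), np.int32(136)) 0.075 -2.32
(np.int32(389), np.int32(239), np.int32(418), np.int32(136)) 0.04 -2.32
(np.int32(384), np.int32(212), np.int32(402), np.int32(135)) 0.075 -2.06
(np.int32(384), np.int32(212), np.int32(402), np.int32(135)) 0.04 -2.06
(np.int32(549), np.int32(129), np.int32(598), np.int32(60)) 0.075 -7.06
(np.int32(549), np.int32(129), np.int32(598), np.int32(60)) 0.04 -7.06
(np.int32(287), np.int32(4), np.int32(356), np.int32(1)) 0.075 0.46
(np.int32(287), np.int32(4), np.int32(356), np.int32(1)) 0.04 0.46
```

Bar at -1.4° against the unit's -2.1°, so the knob is within about 1° of zero. The gripper is touching nothing, so I'm handing in.

```bash
python3 -c "
from bench import *
print(close_job())"
```

```text
the job is handed in; nothing more can be done
None
```

The job is handed in at about 20 s on the clock: cover swung back to its stop, pry blade returned to its holder within about 1 px of its first position, zero knob within about 1° of the zero mark, and no move made near the loose fittings (I did not re-check them at the end).

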